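Put three vessels back on their right lab stations

TASK

The three vessels on this lab bench stand on each other's stations: put the conical flask in the middle of the stirrer's plate, the squat jar in the middle of the balance's pan, and the tall bottle in the middle of the round cork mat. The empty tray is a free spot for parking one of them meanwhile. Keep the vessels upright all the time, leave the dish, the carton and the spatula where they are, and finish with everything let go and standing still.

Things in the scene. Friction and masses are not known exactly. Their poses are not given: they have to be found in the camera images.
- flask: Loose stoppered conical glass flask, 110 mm tall, about 0.12 kg. Base diameter 64 mm, narrowing in a cone to a neck of diameter 25 mm that runs from 67 to 98 mm height; a lip of diameter 31 mm from 99 to 103 mm; a dark rubber stopper of diameter 23 mm on top. Best gripped round the neck, about 86 mm up. Origin: centre of the underside, z up along its axis. At the start it stands on a wrong station, roughly central.
- jar: Loose squat round jar, white with a dark lid (fixed on), 50 mm tall, about 0.15 kg. Body diameter 54 mm up to 34 mm, lid diameter 56 mm from 34 to 50 mm height. Best gripped across the lid, about 36 mm up. Origin: centre of the underside, z up along its axis. At the start it stands on a wrong station, roughly central.
- bottle: Loose tall amber glass bottle with a dark cap (fixed on), 130 mm tall, about 0.2 kg. Body diameter 52 mm up to 78 mm, shoulder narrowing to 28 mm at 92 mm, cap diameter 32 mm from 102 to 130 mm height. Best gripped round the cap, about 118 mm up. Origin: centre of the underside, z up along its axis. At the start it stands on a wrong station, roughly central.
- stirrer: Fixed low magnetic stirrer, station of the flask: white rounded case 135 x 110 mm (x, y), 42 mm high, with a round steel plate of diameter 100 mm whose top is 45 mm above the bench; a dark knob on its front (-x) side. Origin: under the plate's centre, at bench height, z up; the case reaches 80 mm to -x and 55 mm to +x of it.
- balance: Fixed flat laboratory balance, station of the jar: grey case 135 x 110 mm (x, y), 26 mm high, with a square steel pan 90 x 90 mm whose top is 32 mm above the bench; a dark display on its top along the front (-x) edge. Origin: under the pan's centre, at bench height, z up; the case reaches 80 mm to -x and 55 mm to +x of it.
- mat: Fixed round cork mat, station of the bottle: diameter 100 mm, 12 mm thick. Origin: centre of its underside, at bench height, z up; its top is at 12 mm.
- tray: Fixed shallow white square tray, 130 x 130 mm outside, walls 4 mm thick and 12 mm high, inner floor 4 mm above the bench. Empty at the start: the free spot. Origin: centre of its underside, z up.
- dish: Bystander: loose white porcelain bowl, rim diameter 70 mm, 30 mm high, standing on the bench. Origin: centre of its underside.
- carton: Bystander: loose cardboard carton 70 x 70 x 50 mm with a paper band, standing on the bench. Origin: centre of its underside.
- spatula: Bystander: loose steel laboratory spatula, a thin bar 165 mm long, up to 18 mm wide and 5 mm thick, lying on the bench along its own x. Origin: on its underside, near the middle.
Mind the look-alikes: they are no part of the job. Of the things shaped like the jar, the white one is meant.

How it is judged:
By the outcome, as a careful person would: the job done as asked, in the order asked, and still so for the second after the job is handed in, with the robot touching nothing.
It also fails if it takes over 106 s, if anything falls off the work surface, if the arm or the gripper's body presses on something with over 40 N, if the wrist force passes 120 N, or if a joint passes its speed limit or range.

ROBOT

A 6-joint arm with a two-finger parallel gripper is mounted at the origin on the work surface. World frame = base frame: x ahead of the robot, y to its left, z up, the work surface at z = 0. Lengths are in m, angles in rad, forces in N, time in s.
With the tool pointing down it reaches from about 0.375 to 0.9 m from the base axis. Payload 3.1 kg.
Tool frame: the origin (TCP) lies midway between the tips of the shut fingers; the grasp point (between the pads) lies manip.grip_depth behind it (manip.grip_depth is the distance from the TCP to the grasp point, in m); z points along the fingers, y is the direction in which the jaws open and shut (so a half turn about z gives the same grasp; the last joint's range is limited). The gripper opens to 85 mm and grips with 20 to 120 N. Pads are 22 mm wide; open, the fingers measure 114 mm over their backs; the gripper's body (76 mm by 85 mm) begins 54 mm behind the grasp point. The pads swing forward as they close: fully open they stand 13 mm farther back than shut.
Start: joints at [-1.51, 0.527, 1.433, -0, 1.181, -0.178], TCP at [0.148, -0.607, 0.231] pointing down, gripper open.
Joint ranges: [-3.08, 3.08], [-0.75, 2.2], [0.22, 2.44], [-1.43, 4.57], [0, 2.65], [-2.85, 2.85]. Speed limits (rad/s): [2.79, 2.79, 3.14, 3.14, 3.14, 3.14].

INTERFACE

Orientations are given as a unit quaternion [x, y, z, w].
In Python, from station import manip, vision gives the robot as it stands.
- The arm moves only by the shell command python3 -m crank 'ROWS' [FORCE]. ROWS is JSON, a list of rows, each an object with "grip": the closure, from 0 (fully open) to 1 (shut); "offset": the shift along the tool's x, y, z in mm, a list of three; "angular": the turn, a rotation vector about the tool's x, y, z in degrees, a list of three. A call has 1 to 10 rows; each row is the pose to reach, as a shift and turn from the pose commanded when the call began, along the tool's axes at that moment; what a row does not reach only later rows make up. A row lasts 1/10 s, in which the tool goes at most 50 mm and 8.59 degrees, less where a joint would pass 70% of its speed; a pose out of reach is approached as far as the arm can. A call with a gripper value outside its range is refused whole. The fingers move at their own pace and stop on an object; FORCE is the grip in N (left out, the last holds). Time passes only in rows, so rows that repeat a pose let the fingers close. It gives the time, the measured TCP pose, the force and the opening at its end, in the units of the state.
- manip.sense(): the state, without advancing time (a new reading comes with each control period).
- vision.snapshot(name): name is "scene" or "top" or "wrist"; returns a dict with "pixels" (384x512x3 uint8, red, green, blue), "intrinsics" (3x3 intrinsics, pixels), "dist" ([k1, k2, p1, p2, k3] as OpenCV has them; the pictures are not rectified), "R" (3x3) and "t" (3): a world point X has camera coordinates R X + t. Camera axes: x right, y down, z forward; pixel columns grow to the right and rows downward; lengths in m; the calibration is good to about 2 mm. A picture is of the moment at which its call begins. There is no depth.
- manip.sign_off(): hands the job in, once; it reports no verdict.
The state is a dict: "t": time; "q": joint angles; "qd": joint speeds; "tau": joint torques, N m; "tcp_pos": TCP position; "tool_rot": TCP orientation; "force": force on the tool from outside, world axes, zero at the start; "ft_torque": the same for the moment, N m; "finger_gap": opening from 0.0 (shut) to 1.0 (fully open).
Only numpy, scipy, OpenCV 4.12 (cv2) and the standard library are available. Lean on these libraries where they do the work, as an engineer would, in place of code of your own. Each camera call takes 0.05 s, during which the arm holds its last target.

## Working session

There is one attempt and no reset: what is moved stays moved. The work goes in short steps, Python scripts to look and compute and a shell command to move; the robot and the scene stay as the last step left them, time stands still between calls to the robot, and variables do not carry over. Pictures are saved under pics/ and viewed, and the job is handed in when it is done.

```bash
ls; mkdir -p pics; python3 - <<'E'
from station import manip, vision
import cv2
for n in ("scene","top"):
    s=vision.snapshot(n)
    cv2.imwrite(f"pics/{n}0.png",cv2.resize(s["pixels"][:,:,::-1],(800,600),interpolation=cv2.INTER_CUBIC))
print(manip.sense(), manip.grip_depth)
print(s["intrinsics"],s["dist"],s["R"],s["t"])
E
```

```text
pics
{'t': 0.1, 'q': array([-1.50949577e+00,  5.28355014e-01,  1.43378247e+00,  1.78630879e-05,
        1.18139315e+00, -1.78475238e-01]), 'qd': array([-0.00069911, -0.00074613, -0.00346204,  0.00058857,  0.00013523,
        0.00011601]), 'tau': array([ 4.99304986e-05, -4.43305564e+01, -1.78587180e+01, -1.61233438e-04,
        3.90405432e-03,  5.58489234e-06]), 'tcp_pos': array([ 0.14843646, -0.60645505,  0.23044001]), 'tool_rot': array([ 9.92821990e-01,  1.19597479e-01,  6.49834534e-05, -9.66842935e-04]), 'force': array([0.72832007, 0.45388802, 0.28809964]), 'ft_torque': array([0.00743251, 0.00343062, 0.02329214]), 'finger_gap': 1.0029348168237948} 0.0187
[[363.25241079   0.         244.54360652]
 [  0.         363.25241079 194.98661361]
 [  0.           0.           1.        ]] [-0.07842725  0.          0.          0.          0.        ] [[-0.0149191  -0.99953641 -0.0265404 ]
 [-0.9955649   0.01731515 -0.09247006]
 [ 0.09288674  0.02504312 -0.99536169]] [0.05583873 0.57331561 0.94401936]
```

View pics/scene0.png

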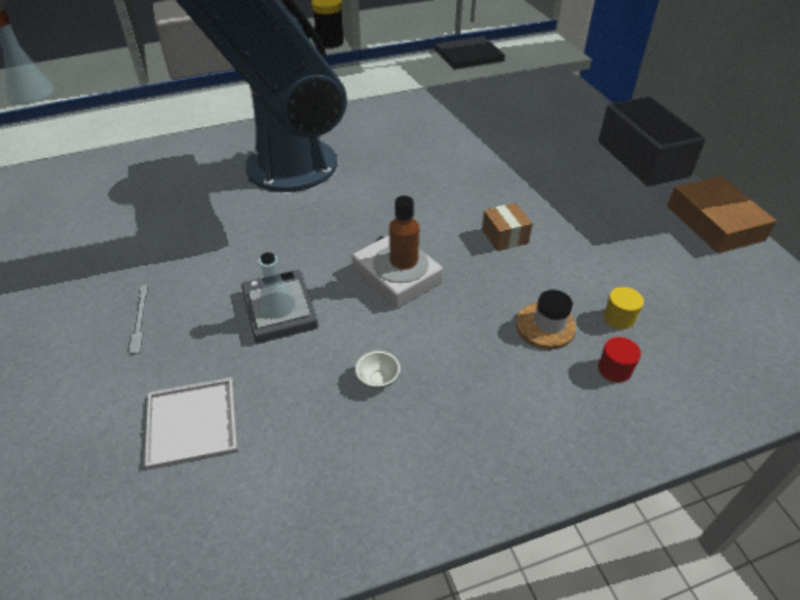

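View pics/top0.png

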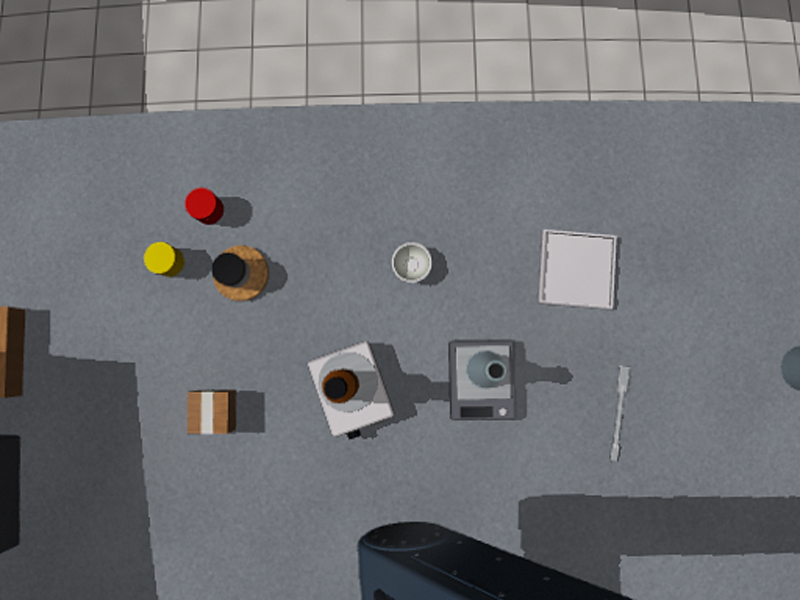

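The jar on the mat at (237,270) in the top view has a white body and dark lid, so it is the one meant. The yellow (163,258) and red (204,206) pots are look-alikes. The bottle is on the stirrer (345,385), the flask on the balance (488,370), and the tray (580,268) is empty. I'll take enlarged crops next.

```bash
cat > h.py <<'E'
from station import manip, vision
import cv2, numpy as np
def proj(s,P):
    P=np.atleast_2d(np.array(P,float))
    return cv2.projectPoints(P,cv2.Rodrigues(s["R"])[0],s["t"],s["intrinsics"],np.array(s["dist"],float))[0].reshape(-1,2)
def back(s,uv,z):
    uv=np.array(uv,float).reshape(-1,1,2)
    n=cv2.undistortPoints(uv,s["intrinsics"],np.array(s["dist"],float)).reshape(-1,2)
    d=np.c_[n,np.ones(len(n))]@s["R"]; c=-s["R"].T@s["t"]
    return c+d*((z-c[2])/d[:,2])[:,None]
def crop(s,name,x0,y0,w,h,k,draw=()):
    im=cv2.resize(s["pixels"][y0:y0+h,x0:x0+w,::-1],None,fx=k,fy=k,interpolation=cv2.INTER_CUBIC)
    for P,c in draw:
        p=((proj(s,P)-[x0,y0]+.5)*k-.5).round().astype(int)
        cv2.polylines(im,[p.reshape(-1,1,2)],True,c,1)
    for i in range(0,w,10):
        cv2.putText(im,str(x0+i),(i*k,8),0,.3,(0,255,255)); cv2.line(im,(i*k,10),(i*k,14),(0,255,255))
    for i in range(0,h,10):
        cv2.putText(im,str(y0+i),(0,i*k+4),0,.3,(0,255,255)); cv2.line(im,(20,i*k),(24,i*k),(0,255,255))
    cv2.imwrite(f"pics/{name}.png",im)
def circ(x,y,z,r):
    a=np.linspace(0,2*np.pi,60,endpoint=False)
    return np.c_[x+r*np.cos(a),y+r*np.sin(a),0*a+z]
def rect(x,y,z,x0,x1,y0,y1,yaw):
    p=np.array([[x0,y0],[x1,y0],[x1,y1],[x0,y1]]); c,s_=np.cos(yaw),np.sin(yaw)
    return np.c_[x+p[:,0]*c-p[:,1]*s_, y+p[:,0]*s_+p[:,1]*c, 0*p[:,0]+z]
E
python3 - <<'E'
from h import *
s=vision.snapshot("top")
crop(s,"a1",190,210,150,75,5)
crop(s,"a2",90,110,100,90,6)
crop(s,"a3",330,135,80,75,6)
E
```

```text
(no output)
```

View pics/a1.png

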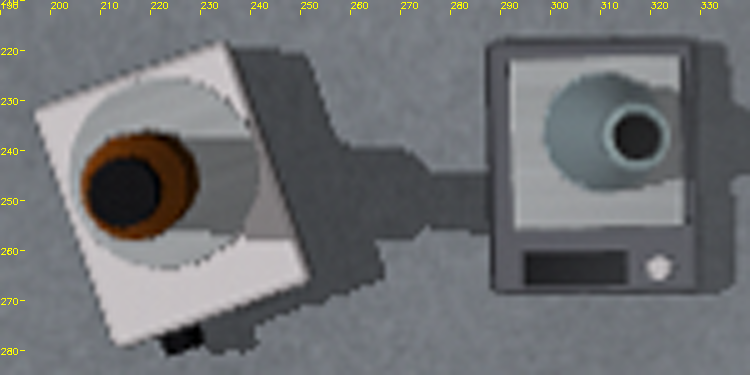

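View pics/a2.png

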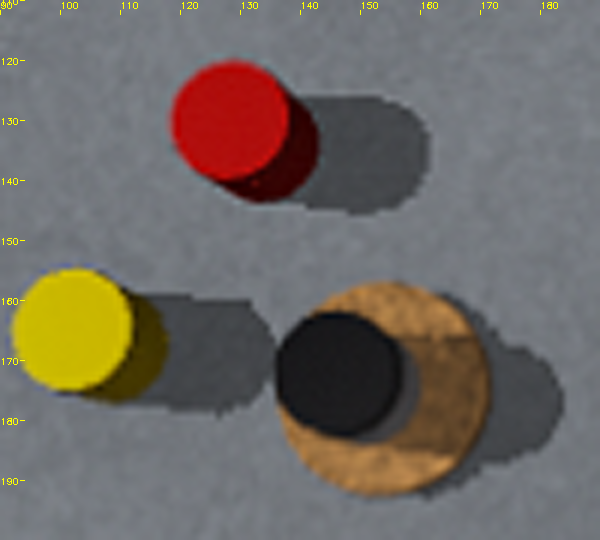

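View pics/a3.png

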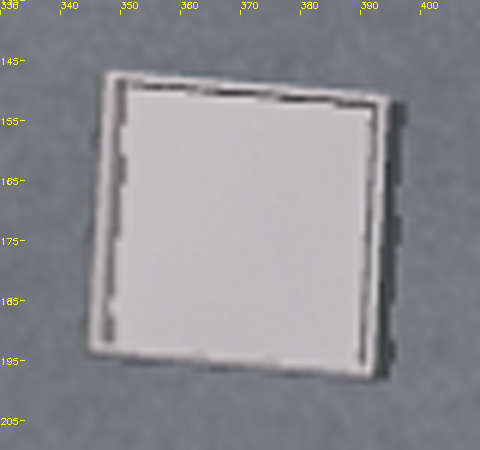

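Pixel centres in the top image (crop checks the jar: white body under the dark lid; the other two are all red and all yellow):
- stirrer plate (222.8,244.1)
- bottle cap (214.4,247.9)
- pan (309.3,237.8)
- stopper (317,236.8)
- mat (153.3,174.3)
- lid (146.1,172.1)
- tray (369.6,171.9)

```bash
python3 - <<'E'
from h import *
s=vision.snapshot("top"); c=vision.snapshot("scene")
M=dict(plate=(222.8,244.1,.045),bottle=(214.4,247.9,.175),pan=(309.3,237.8,.032),flask=(317,236.8,.142),mat=(153.3,174.3,.012),jar=(146.1,172.1,.062),tray=(369.6,171.9,.012))
X={k:back(s,(u,v),z)[0] for k,(u,v,z) in M.items()}
for k,v in X.items(): print(k,v.round(4))
f,j,b=X['flask'],X['jar'],X['bottle']
# yaws from edges
for nm,p,q,z in (("stirrer L edge",(190+35/5,210+112/5),(190+116/5,210+345/5),.042),("bal",(190+488/5,210+43/5),(190+493/5,210+292/5),.026),("tray",(330+106/6,135+71/6),(330+88/6,135+352/6),.012),):
    e=back(s,[p,q],z); d=e[0]-e[1]; print(nm,np.degrees(np.arctan2(d[1],d[0])).round(1),np.linalg.norm(d).round(4))
G=(0,255,0);Rr=(0,0,255);B=(255,255,0)
D=[(circ(*X['plate'][:2],.045,.05),G),(circ(*b[:2],.175,.016),Rr),(circ(*b[:2],.045,.026),B),(rect(*X['pan'][:2],.032,-.045,.045,-.045,.045,np.radians(0)),G),
(circ(*f[:2],.142,.0115),Rr),(circ(*f[:2],.032,.032),B),(circ(*X['mat'][:2],.012,.05),G),(circ(*j[:2],.062,.028),Rr),(circ(*j[:2],.012,.027),B)]
crop(s,"b1",190,210,150,75,5,D)
crop(c,"b2",150,120,230,110,3,D)
crop(s,"b3",90,110,100,90,6,D)
E
```

```text
plate [0.4452 0.1046 0.045 ]
bottle [0.4422 0.1123 0.175 ]
pan [ 0.4577 -0.1222  0.032 ]
flask [ 0.4627 -0.1237  0.142 ]
mat [0.6374 0.2983 0.012 ]
jar [0.6358 0.3036 0.062 ]
tray [ 0.633 -0.296  0.012]
stirrer L edge 18.9 0.1281
bal -0.2 0.131
tray -6.1 0.13
```

View pics/b1.png

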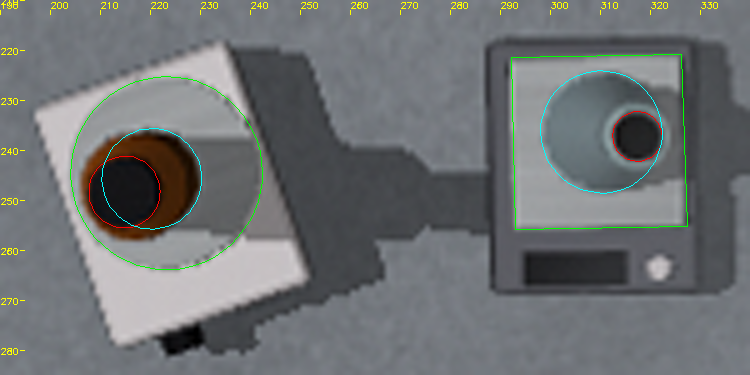

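View pics/b2.png

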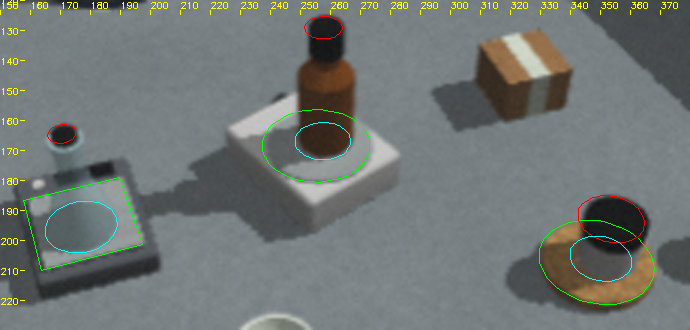

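View pics/b3.png

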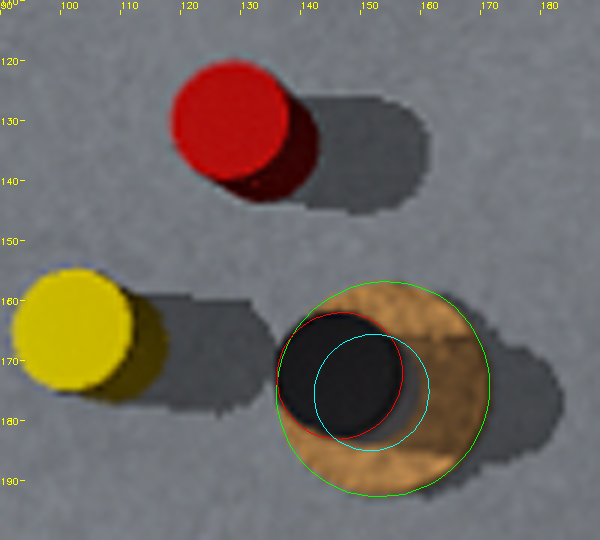

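```bash
cat >> h.py <<'E'
def off(x,y,z,yaw=None,q=None):
    "offset (mm) and turn about tool z (deg) from the present pose to TCP x,y,z, yaw (deg) of tool x"
    from scipy.spatial.transform import Rotation as Ro
    st=manip.sense(); R=Ro.from_quat(st["tool_rot"]).as_matrix()
    d=R.T@(np.array([x,y,z])-st["tcp_pos"])*1000
    y0=np.degrees(np.arctan2(R[1,0],R[0,0]))
    print("t",round(st["t"],2),"tcp",st["tcp_pos"].round(4),"yaw",y0.round(2),"tilt",np.degrees(np.arccos(-R[2,2])).round(2),"gap",round(st["finger_gap"],3),"F",st["force"].round(1))
    print("offset",d.round(1),"turn",None if yaw is None else round(y0-yaw,1))
E
python3 - <<'E'
from h import *
s=vision.snapshot("top")
for n,p in (("red",(128.0,129.6)),("yellow",(101.5,164.3)),): 
    X=back(s,p,.05)[0]; d=X[:2]-[.6358,.3036]; print(n,X.round(4),np.linalg.norm(d).round(4),np.degrees(np.arctan2(d[1],d[0])))
off(.42,-.35,.26,90); off(.4422,.1123,.26)
E
```

```text
red [0.7554 0.3591 0.05  ] 0.1319 24.907993499059017
yellow [0.6618 0.4305 0.05  ] 0.1295 78.41449888463364
t 0.3 tcp [ 0.1484 -0.6069  0.231 ] yaw 13.74 tilt 0.04 gap 1.003 F [0.1 0.2 1. ]
offset [ 324.8 -185.1  -28.9] turn -76.3
t 0.3 tcp [ 0.1484 -0.6069  0.231 ] yaw 13.74 tilt 0.04 gap 1.003 F [0.1 0.2 1. ]
offset [ 456.2 -628.9  -28.5] turn None
```

```bash
python3 -m crank '[{"grip":0,"offset":[32,-18,-3],"angular":[0,0,-8]},{"grip":0,"offset":[65,-37,-6],"angular":[0,0,-16]},{"grip":0,"offset":[97,-55,-9],"angular":[0,0,-24]},{"grip":0,"offset":[130,-74,-12],"angular":[0,0,-32]},{"grip":0,"offset":[162,-92,-15],"angular":[0,0,-40]},{"grip":0,"offset":[195,-111,-18],"angular":[0,0,-48]},{"grip":0,"offset":[227,-130,-21],"angular":[0,0,-56]},{"grip":0,"offset":[260,-148,-24],"angular":[0,0,-63]},{"grip":0,"offset":[292,-167,-27],"angular":[0,0,-70]},{"grip":0,"offset":[325,-185,-29],"angular":[0,0,-76.3]}]'; python3 -c "
from h import *
off(.4422,.1123,.26,90)"
```

```text
t: 1.3
tcp_pos: [0.4212, -0.349, 0.2606]
tool_rot: [0.705, 0.709, -0.0, 0.0]
force: [1.3, -0.6, 0.1]
finger_gap: 0.999
t 1.3 tcp [ 0.4212 -0.349   0.2606] yaw 90.31 tilt 0.02 gap 0.999 F [ 1.3 -0.6  0.1]
offset [461.2  23.5   0.5] turn 0.3
```

```bash
python3 -m crank '[{"grip":0,"offset":[46,2,0],"angular":[0,0,0]},{"grip":0,"offset":[92,5,0],"angular":[0,0,0]},{"grip":0,"offset":[138,7,0],"angular":[0,0,0]},{"grip":0,"offset":[184,9,0],"angular":[0,0,0]},{"grip":0,"offset":[230,12,0],"angular":[0,0,0]},{"grip":0,"offset":[276,14,0],"angular":[0,0,0]},{"grip":0,"offset":[322,16,0],"angular":[0,0,0]},{"grip":0,"offset":[368,19,0],"angular":[0,0,0]},{"grip":0,"offset":[414,21,0],"angular":[0,0,0]},{"grip":0,"offset":[461,23.5,0.5],"angular":[0,0,0]}]'; python3 - <<'E'
from h import *
w=vision.snapshot("wrist"); cv2.imwrite("pics/w1.png",w["pixels"][:,:,::-1])
off(.4422,.1123,.144,90)
print(proj(w,[[.4422,.1123,.175],[.4452,.1046,.045]]))
E
```

```text
t: 2.3
tcp_pos: [0.4433, 0.1126, 0.2601]
tool_rot: [0.707, 0.707, 0.0, 0.0]
force: [1.5, -0.1, -0.5]
finger_gap: 0.998
t 2.35 tcp [0.4428 0.1192 0.2602] yaw 90.3 tilt 0.34 gap 1.003 F [ 0.5  3.4 -0.2]
offset [ -7.6  -0.8 116.1] turn 0.3
[[257.56523288 197.87834724]
 [261.18100428 169.52643891]]
```

View pics/w1.png

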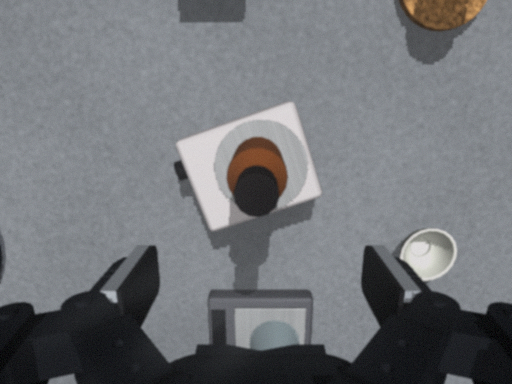

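The wrist view shows the cap at (257,192), but the arm was still settling. I'll let it settle and check again.

```bash
python3 -m crank '[{"grip":0,"offset":[0,0,0],"angular":[0,0,0]},{"grip":0,"offset":[0,0,0],"angular":[0,0,0]}]'; python3 - <<'E'
from h import *
w=vision.snapshot("wrist")
off(.4422,.1123,.144,90)
X=dict(plate=(.4452,.1046),b=(.4422,.1123))
print(proj(w,[[.4422,.1123,.175],[.4452,.1046,.045]]))
crop(w,"w2",160,80,180,160,4,[(circ(*X['plate'],.045,.05),(0,255,0)),(circ(*X['b'],.175,.016),(0,0,255))])
E
```

```text
t: 2.55
tcp_pos: [0.4433, 0.1108, 0.2598]
tool_rot: [0.706, 0.708, -0.0, 0.0]
force: [-0.6, -0.2, -0.7]
finger_gap: 0.998
t 2.6 tcp [0.4434 0.1101 0.2598] yaw 90.01 tilt 0.03 gap 1.002 F [-0.2 -0.3 -0.8]
offset [  2.3  -1.2 115.8] turn 0.0
[[257.72422191 195.38186615]
 [261.40482888 167.78519268]]
```

View pics/w2.png

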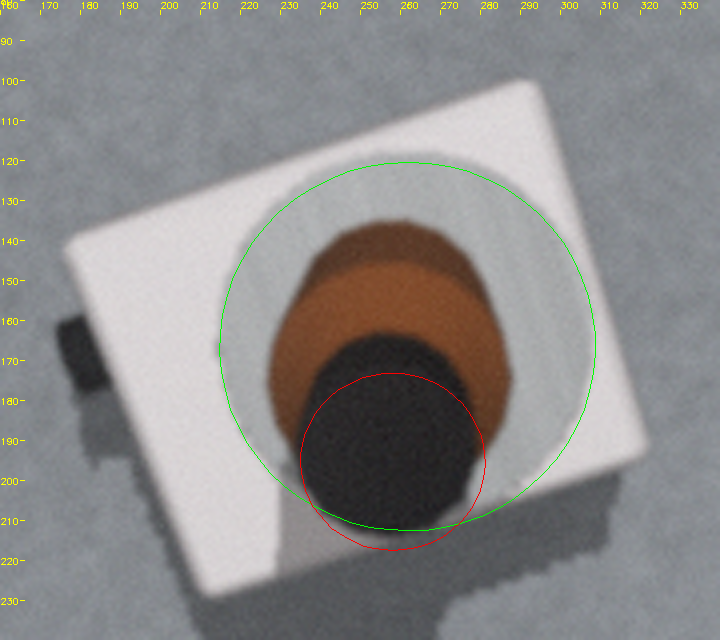

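The wrist view puts everything about 1–2 mm further to +y and −x than the top view did. I'm adopting that correction and going down on the cap.

```bash
python3 -m crank '[{"grip":0,"offset":[3.5,-2,30],"angular":[0,0,0]},{"grip":0,"offset":[3.5,-2,60],"angular":[0,0,0]},{"grip":0,"offset":[3.5,-2,85],"angular":[0,0,0]},{"grip":0,"offset":[3.5,-2,105],"angular":[0,0,0]},{"grip":0,"offset":[3.5,-2,116],"angular":[0,0,0]},{"grip":0,"offset":[3.5,-2,116],"angular":[0,0,0]},{"grip":0.4,"offset":[3.5,-2,116],"angular":[0,0,0]},{"grip":0.5,"offset":[3.5,-2,116],"angular":[0,0,0]},{"grip":0.5,"offset":[3.5,-2,116],"angular":[0,0,0]}]' 40; python3 -m crank '[{"grip":1,"offset":[0,0,0],"angular":[0,0,0]},{"grip":1,"offset":[0,0,0],"angular":[0,0,0]},{"grip":1,"offset":[0,0,0],"angular":[0,0,0]},{"grip":1,"offset":[0,0,0],"angular":[0,0,0]},{"grip":1,"offset":[0,0,0],"angular":[0,0,0]}]' 40
python3 - <<'E'
from h import *
off(.4412,.1138,.144,90)
w=vision.snapshot("wrist"); cv2.imwrite("pics/w3.png",w["pixels"][:,:,::-1])
E
```

```text
t: 3.5
tcp_pos: [0.4421, 0.114, 0.1446]
tool_rot: [0.707, 0.707, 0.001, 0.001]
force: [0.3, 1.1, -0.5]
finger_gap: 0.515
t: 4.0
tcp_pos: [0.4416, 0.1144, 0.1446]
tool_rot: [0.707, 0.708, 0.0, 0.0]
force: [-1.5, -0.5, 6.1]
finger_gap: 0.364
t 4.0 tcp [0.4416 0.1144 0.1446] yaw 90.07 tilt 0.06 gap 0.364 F [-1.5 -0.5  6.1]
offset [-0.6 -0.4  0.6] turn 0.1
```

View pics/w3.png

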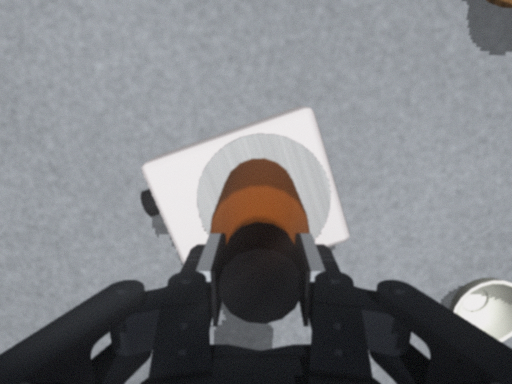

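The cap is held squarely (about 31 mm opening). Lifting, then carrying it to the tray.

```bash
python3 -m crank '[{"grip":1,"offset":[0,0,-5],"angular":[0,0,0]},{"grip":1,"offset":[0,0,-20],"angular":[0,0,0]},{"grip":1,"offset":[0,0,-40],"angular":[0,0,0]},{"grip":1,"offset":[0,0,-65],"angular":[0,0,0]},{"grip":1,"offset":[0,0,-90],"angular":[0,0,0]},{"grip":1,"offset":[0,0,-108],"angular":[0,0,0]},{"grip":1,"offset":[0,0,-115],"angular":[0,0,0]},{"grip":1,"offset":[0,0,-115],"angular":[0,0,0]},{"grip":1,"offset":[0,0,-115],"angular":[0,0,0]}]' 40
python3 -c "
from h import *
off(.632,-.294,.26,90)"
```

```text
t: 4.95
tcp_pos: [0.4406, 0.1143, 0.258]
tool_rot: [0.707, 0.707, -0.001, -0.001]
force: [0.1, 0.3, -2.7]
finger_gap: 0.359
t 4.95 tcp [0.4406 0.1143 0.258 ] yaw 90.04 tilt 0.11 gap 0.359 F [ 0.1  0.3 -2.7]
offset [-408.5  191.1   -2.4] turn 0.0
```

```bash
python3 -m crank '[{"grip":1,"offset":[-8,4,0],"angular":[0,0,0]},{"grip":1,"offset":[-25,12,0],"angular":[0,0,0]},{"grip":1,"offset":[-50,23,0],"angular":[0,0,0]},{"grip":1,"offset":[-77,36,0],"angular":[0,0,0]},{"grip":1,"offset":[-104,49,0],"angular":[0,0,0]},{"grip":1,"offset":[-131,61,0],"angular":[0,0,0]},{"grip":1,"offset":[-158,74,0],"angular":[0,0,0]},{"grip":1,"offset":[-185,87,0],"angular":[0,0,0]},{"grip":1,"offset":[-210,98,0],"angular":[0,0,0]},{"grip":1,"offset":[-235,110,0],"angular":[0,0,0]}]' 40
python3 -m crank '[{"grip":1,"offset":[-25,12,0],"angular":[0,0,0]},{"grip":1,"offset":[-50,24,0],"angular":[0,0,0]},{"grip":1,"offset":[-75,35,0],"angular":[0,0,0]},{"grip":1,"offset":[-100,47,0],"angular":[0,0,0]},{"grip":1,"offset":[-125,58,0],"angular":[0,0,0]},{"grip":1,"offset":[-147,69,0],"angular":[0,0,0]},{"grip":1,"offset":[-163,77,0],"angular":[0,0,0]},{"grip":1,"offset":[-172,81,0],"angular":[0,0,0]},{"grip":1,"offset":[-173,81,0],"angular":[0,0,0]},{"grip":1,"offset":[-173,81,0],"angular":[0,0,0]}]' 40
python3 - <<'E'
from h import *
w=vision.snapshot("wrist"); 
off(.632,-.294,.105,90)
crop(w,"w4",100,20,260,240,3,[(rect(.633,-.296,.012,-.065,.065,-.065,.065,np.radians(-6.1)),(0,255,0)),(rect(.4577,-.1222,.032,-.045,.045,-.045,.045,0),(0,255,0)),(circ(.4627,-.1237,.142,.0115),(0,0,255))])
E
```

```text
t: 5.95
tcp_pos: [0.5514, -0.1223, 0.2573]
tool_rot: [0.707, 0.707, -0.001, -0.001]
force: [0.0, -0.6, -2.3]
finger_gap: 0.363
t: 6.95
tcp_pos: [0.632, -0.2931, 0.2578]
tool_rot: [0.707, 0.707, -0.0, -0.001]
force: [-0.0, 0.1, -1.9]
finger_gap: 0.365
t 7.0 tcp [ 0.632  -0.2927  0.2581] yaw 90.06 tilt 0.13 gap 0.359 F [-0.2  1.  -2.3]
offset [ -1.6   0.2 153.1] turn 0.1
```

View pics/w4.png

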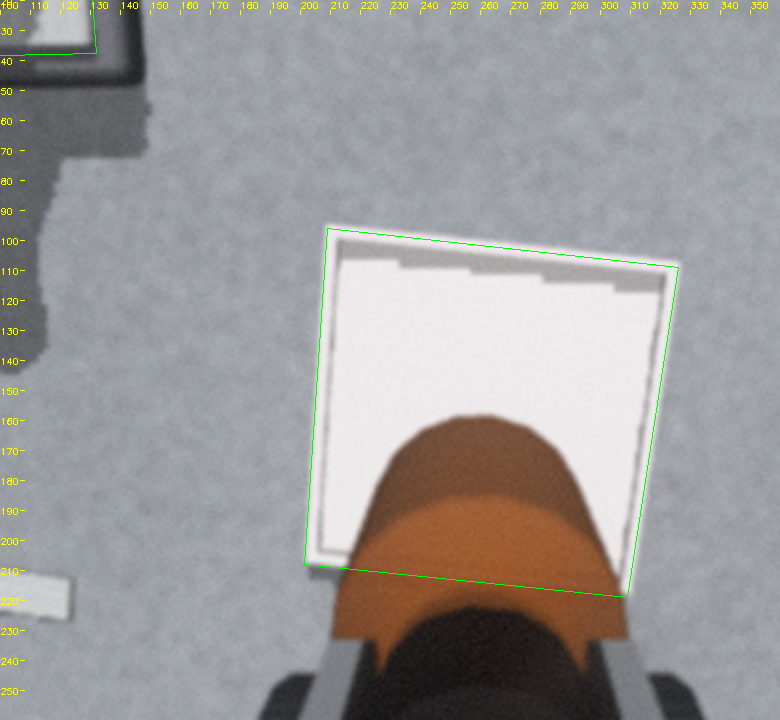

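The tray overlay fits and the bottle is upright. Lowering and releasing.

```bash
python3 -m crank '[{"grip":1,"offset":[-2,0,10],"angular":[0,0,0]},{"grip":1,"offset":[-2,0,30],"angular":[0,0,0]},{"grip":1,"offset":[-2,0,55],"angular":[0,0,0]},{"grip":1,"offset":[-2,0,80],"angular":[0,0,0]},{"grip":1,"offset":[-2,0,105],"angular":[0,0,0]},{"grip":1,"offset":[-2,0,125],"angular":[0,0,0]},{"grip":1,"offset":[-2,0,140],"angular":[0,0,0]},{"grip":1,"offset":[-2,0,148],"angular":[0,0,0]},{"grip":1,"offset":[-2,0,151],"angular":[0,0,0]},{"grip":1,"offset":[-2,0,151],"angular":[0,0,0]}]' 40; python3 -c "
from h import *
off(.632,-.294,.1035,90)"
```

```text
t: 8.0
tcp_pos: [0.633, -0.2956, 0.1081]
tool_rot: [0.707, 0.707, 0.0, 0.0]
force: [0.5, 0.2, -1.9]
finger_gap: 0.36
t 8.0 tcp [ 0.633  -0.2956  0.1081] yaw 90.05 tilt 0.03 gap 0.36 F [ 0.5  0.2 -1.9]
offset [ 1.6 -1.   4.6] turn 0.1
```

```bash
python3 -m crank '[{"grip":1,"offset":[0,0,2],"angular":[0,0,0]},{"grip":1,"offset":[0,0,3.5],"angular":[0,0,0]},{"grip":1,"offset":[0,0,4.5],"angular":[0,0,0]},{"grip":1,"offset":[0,0,4.5],"angular":[0,0,0]}]' 40; python3 -c "
from h import *
off(.632,-.294,.1035,90)"
```

```text
t: 8.4
tcp_pos: [0.6329, -0.2958, 0.1038]
tool_rot: [0.707, 0.707, 0.0, 0.0]
force: [-0.2, -0.6, -0.4]
finger_gap: 0.364
t 8.4 tcp [ 0.6329 -0.2958  0.1038] yaw 90.04 tilt 0.05 gap 0.364 F [-0.2 -0.6 -0.4]
offset [ 1.8 -0.9  0.3] turn 0.0
```

```bash
python3 -m crank '[{"grip":1,"offset":[0,0,0.5],"angular":[0,0,0]},{"grip":0.5,"offset":[0,0,0.5],"angular":[0,0,0]},{"grip":0.3,"offset":[0,0,0.5],"angular":[0,0,0]},{"grip":0.2,"offset":[0,0,0.5],"angular":[0,0,0]},{"grip":0,"offset":[0,0,0.5],"angular":[0,0,0]},{"grip":0,"offset":[0,0,0],"angular":[0,0,0]},{"grip":0,"offset":[0,0,-20],"angular":[0,0,0]},{"grip":0,"offset":[0,0,-60],"angular":[0,0,0]},{"grip":0,"offset":[0,0,-105],"angular":[0,0,0]},{"grip":0,"offset":[0,0,-120],"angular":[0,0,0]}]' 40; python3 -c "
from h import *
off(.462,-.1225,.23,90)"
```

```text
t: 9.4
tcp_pos: [0.6352, -0.2971, 0.2291]
tool_rot: [0.707, 0.707, 0.001, 0.005]
force: [-0.3, -0.5, 1.2]
finger_gap: 1.0
t 9.4 tcp [ 0.6352 -0.2971  0.2291] yaw 90.05 tilt 0.56 gap 1.0 F [-0.3 -0.5  1.2]
offset [ 174.7 -173.    -3.3] turn 0.0
```

```bash
python3 -m crank '[{"grip":0,"offset":[20,-20,0],"angular":[0,0,0]},{"grip":0,"offset":[50,-50,0],"angular":[0,0,0]},{"grip":0,"offset":[80,-80,0],"angular":[0,0,0]},{"grip":0,"offset":[110,-110,0],"angular":[0,0,0]},{"grip":0,"offset":[140,-140,0],"angular":[0,0,0]},{"grip":0,"offset":[162,-160,0],"angular":[0,0,0]},{"grip":0,"offset":[173,-171,0],"angular":[0,0,0]},{"grip":0,"offset":[173,-171,0],"angular":[0,0,0]},{"grip":0,"offset":[173,-171,0],"angular":[0,0,0]},{"grip":0,"offset":[173,-171,0],"angular":[0,0,0]}]' 40; python3 - <<'E'
from h import *
w=vision.snapshot("wrist"); s=vision.snapshot("top")
off(.462,-.1225,.0993,90)
crop(w,"w5",130,60,220,200,3,[(rect(.4577,-.1222,.032,-.045,.045,-.045,.045,0),(0,255,0)),(circ(.4627,-.1237,.142,.0115),(0,0,255)),(circ(.4627,-.1237,.135,.0155),(255,0,255))])
crop(s,"s5",330,130,80,80,5)
E
```

```text
t: 10.4
tcp_pos: [0.4628, -0.1238, 0.2234]
tool_rot: [0.707, 0.707, 0.0, 0.001]
force: [1.1, -0.1, 0.3]
finger_gap: 1.001
t 10.5 tcp [ 0.4626 -0.1236  0.2232] yaw 90.0 tilt 0.05 gap 0.997 F [ 0.5 -0.3  0.1]
offset [  1.2  -0.6 123.9] turn 0.0
```

View pics/w5.png

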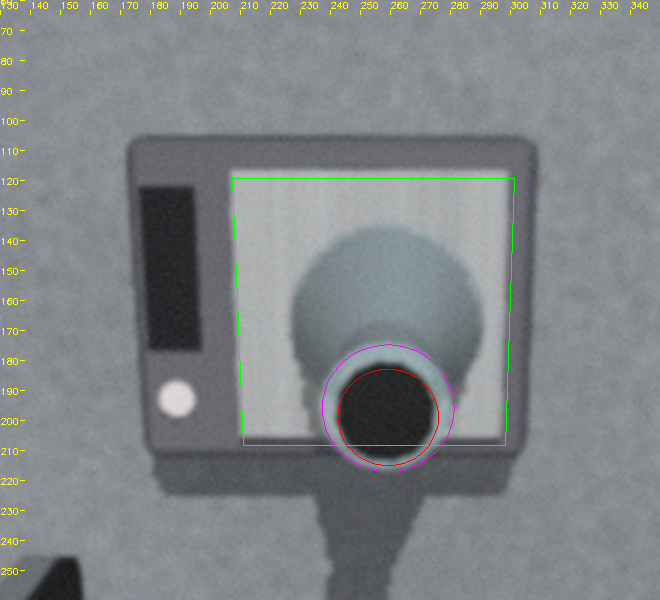

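View pics/s5.png

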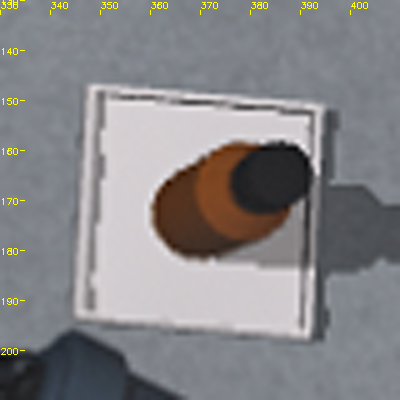

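The bottle stands upright in the tray (top view). In the wrist view the flask stopper is at (258.5,197), about 0.5–1.5 mm off prediction. Descending on the neck.

```bash
python3 -m crank '[{"grip":0,"offset":[1,-0.5,25],"angular":[0,0,0]},{"grip":0,"offset":[1,-0.5,60],"angular":[0,0,0]},{"grip":0,"offset":[1,-0.5,90],"angular":[0,0,0]},{"grip":0,"offset":[1,-0.5,112],"angular":[0,0,0]},{"grip":0,"offset":[1,-0.5,123],"angular":[0,0,0]},{"grip":0,"offset":[1,-0.5,123],"angular":[0,0,0]},{"grip":0.4,"offset":[1,-0.5,123],"angular":[0,0,0]},{"grip":0.5,"offset":[1,-0.5,123],"angular":[0,0,0]},{"grip":0.6,"offset":[1,-0.5,123],"angular":[0,0,0]},{"grip":0.6,"offset":[1,-0.5,123],"angular":[0,0,0]}]' 30; python3 -m crank '[{"grip":1,"offset":[0,0,0],"angular":[0,0,0]},{"grip":1,"offset":[0,0,0],"angular":[0,0,0]},{"grip":1,"offset":[0,0,0],"angular":[0,0,0]},{"grip":1,"offset":[0,0,0],"angular":[0,0,0]},{"grip":1,"offset":[0,0,0],"angular":[0,0,0]}]' 30
python3 - <<'E'
from h import *
off(.4622,-.1225,.0993,90)
w=vision.snapshot("wrist"); cv2.imwrite("pics/w6.png",w["pixels"][:,:,::-1])
E
```

```text
t: 11.5
tcp_pos: [0.4616, -0.1219, 0.1011]
tool_rot: [0.707, 0.707, 0.0, 0.001]
force: [0.7, 0.1, -0.5]
finger_gap: 0.405
t: 12.0
tcp_pos: [0.4616, -0.1219, 0.1012]
tool_rot: [0.707, 0.707, 0.0, 0.001]
force: [0.7, -0.1, 6.1]
finger_gap: 0.338
t 12.0 tcp [ 0.4616 -0.1219  0.1012] yaw 90.05 tilt 0.1 gap 0.338 F [ 0.7 -0.1  6.1]
offset [-0.6  0.6  1.9] turn 0.0
```

View pics/w6.png

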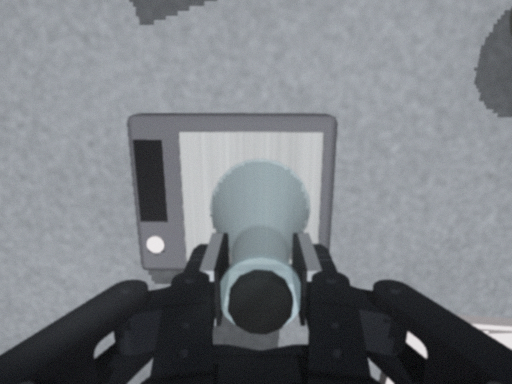

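```bash
python3 -m crank '[{"grip":1,"offset":[0,0,0],"angular":[0,0,0]},{"grip":1,"offset":[0,0,0],"angular":[0,0,0]},{"grip":1,"offset":[0,0,0],"angular":[0,0,0]}]' 30
python3 - <<'E'
from h import *
w=vision.snapshot("wrist");crop(w,"w7",190,200,140,130,5)
c=vision.snapshot("scene");crop(c,"c7",110,120,120,100,5)
E
```

```text
t: 12.35
tcp_pos: [0.4616, -0.1219, 0.1012]
tool_rot: [0.707, 0.707, 0.0, 0.001]
force: [-0.6, 1.1, 6.3]
finger_gap: 0.334
```

View pics/w7.png

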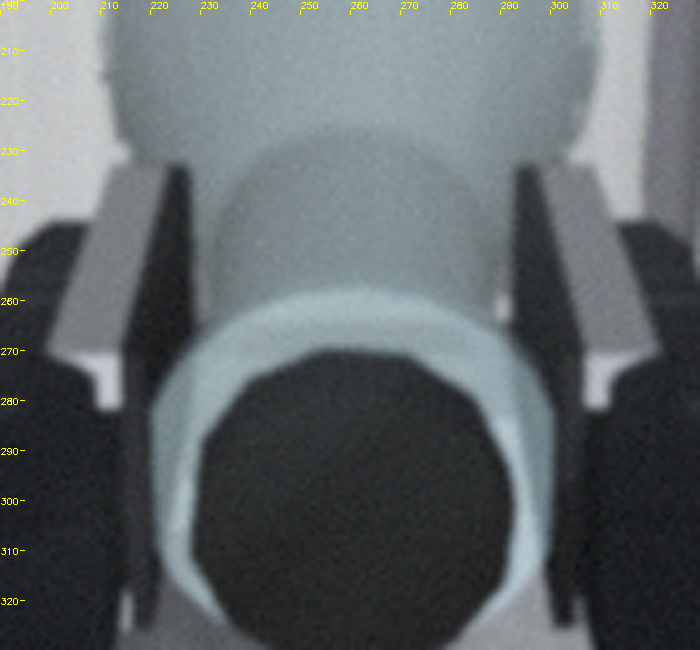

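View pics/c7.png

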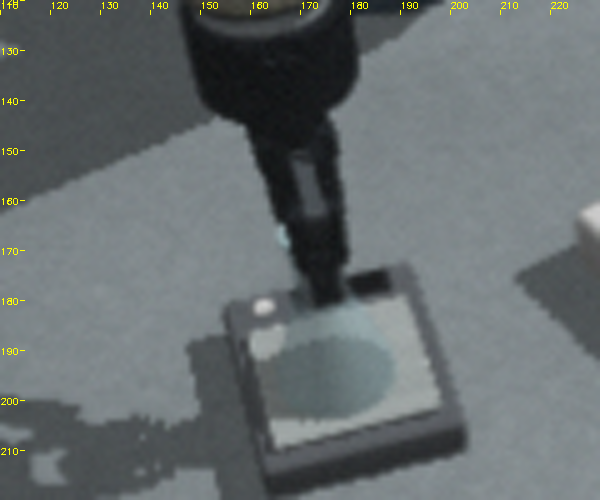

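Opening reads about 28.5 mm for a 25 mm neck, and the crop at (229,260) shows a sliver between pads and neck. The pads are touching the lip. I'll reopen, go 4 mm lower and regrip.

```bash
python3 -m crank '[{"grip":0.55,"offset":[0,0,0],"angular":[0,0,0]},{"grip":0.5,"offset":[0,0,0],"angular":[0,0,0]},{"grip":0.5,"offset":[0,0,2],"angular":[0,0,0]},{"grip":0.5,"offset":[0,0,4],"angular":[0,0,0]},{"grip":0.6,"offset":[0,0,4],"angular":[0,0,0]},{"grip":0.65,"offset":[0,0,4],"angular":[0,0,0]},{"grip":1,"offset":[0,0,4],"angular":[0,0,0]},{"grip":1,"offset":[0,0,4],"angular":[0,0,0]},{"grip":1,"offset":[0,0,4],"angular":[0,0,0]},{"grip":1,"offset":[0,0,4],"angular":[0,0,0]}]' 30
python3 - <<'E'
from h import *
w=vision.snapshot("wrist");crop(w,"w8",190,200,140,130,5)
E
```

```text
t: 13.45
tcp_pos: [0.461, -0.1216, 0.0963]
tool_rot: [0.707, 0.707, -0.0, -0.0]
force: [0.2, 0.4, -0.9]
finger_gap: 0.334
```

View pics/w8.png

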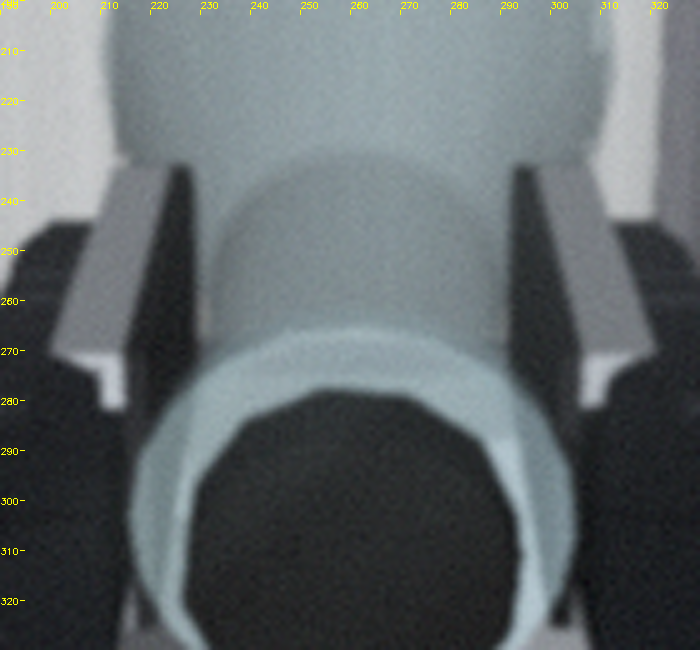

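```bash
python3 -m crank '[{"grip":1,"offset":[0,0,0],"angular":[0,0,0]},{"grip":1,"offset":[0,0,0],"angular":[0,0,0]},{"grip":1,"offset":[0,0,0],"angular":[0,0,0]},{"grip":1,"offset":[0,0,-1],"angular":[0,0,0]},{"grip":1,"offset":[0,0,-3],"angular":[0,0,0]},{"grip":1,"offset":[0,0,-6],"angular":[0,0,0]},{"grip":1,"offset":[0,0,-10],"angular":[0,0,0]},{"grip":1,"offset":[0,0,-14],"angular":[0,0,0]},{"grip":1,"offset":[0,0,-14],"angular":[0,0,0]}]' 35
python3 - <<'E'
from h import *
off(.4622,-.1225,.0993,90)
w=vision.snapshot("wrist");crop(w,"w9",190,200,140,130,5)
c=vision.snapshot("scene");crop(c,"c9",110,120,120,100,5)
E
```

```text
t: 14.4
tcp_pos: [0.4615, -0.1219, 0.111]
tool_rot: [0.707, 0.707, 0.0, 0.001]
force: [-0.5, -0.9, -0.9]
finger_gap: 0.327
t 14.4 tcp [ 0.4615 -0.1219  0.111 ] yaw 90.04 tilt 0.09 gap 0.327 F [-0.5 -0.9 -0.9]
offset [-0.6  0.7 11.7] turn 0.0
```

View pics/w9.png

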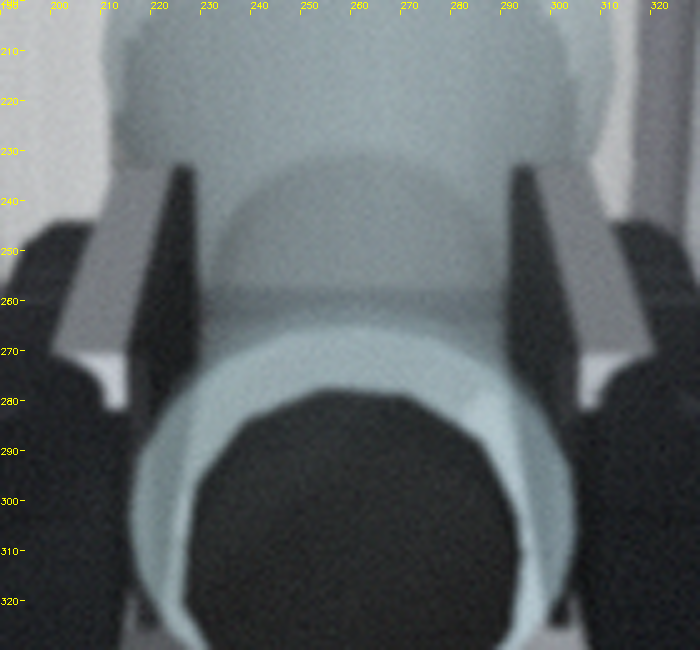

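View pics/c9.png

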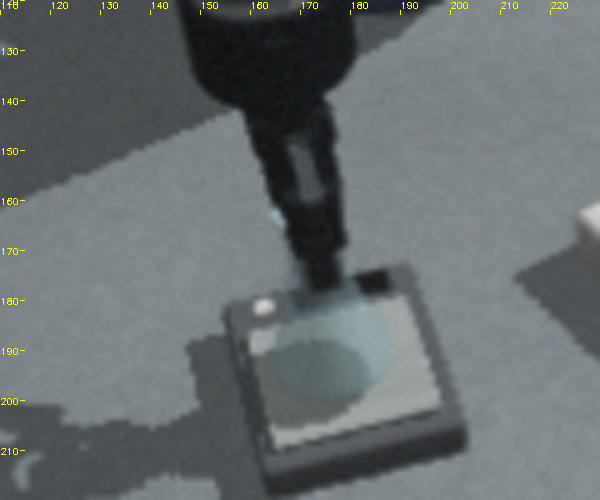

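The flask is firmly held. It lifted with the hand, with no slip in the wrist view. Carrying it to the stirrer.

```bash
python3 -m crank '[{"grip":1,"offset":[0,0,-10],"angular":[0,0,0]},{"grip":1,"offset":[0,0,-30],"angular":[0,0,0]},{"grip":1,"offset":[15,-1,-48],"angular":[0,0,0]},{"grip":1,"offset":[40,-3,-58],"angular":[0,0,0]},{"grip":1,"offset":[65,-5,-60],"angular":[0,0,0]},{"grip":1,"offset":[90,-7,-60],"angular":[0,0,0]},{"grip":1,"offset":[115,-9,-60],"angular":[0,0,0]},{"grip":1,"offset":[140,-11,-60],"angular":[0,0,0]},{"grip":1,"offset":[165,-13,-60],"angular":[0,0,0]},{"grip":1,"offset":[190,-15,-60],"angular":[0,0,0]}]' 35
python3 -m crank '[{"grip":1,"offset":[18,-1,0],"angular":[0,0,0]},{"grip":1,"offset":[31,-2,0],"angular":[0,0,0]},{"grip":1,"offset":[38,-2.5,0],"angular":[0,0,0]},{"grip":1,"offset":[39,-2.5,0],"angular":[0,0,0]},{"grip":1,"offset":[39,-2.5,0],"angular":[0,0,0]},{"grip":1,"offset":[39,-2.5,0],"angular":[0,0,0]}]' 35
python3 - <<'E'
from h import *
w=vision.snapshot("wrist"); 
off(.444,.107,.1095,90)
crop(w,"w10",130,60,250,200,3,[(circ(.4452,.1046,.045,.05),(0,255,0)),(circ(.4442,.1065,.045,.05),(0,0,255))])
E
```

```text
t: 15.5
tcp_pos: [0.4457, 0.0693, 0.1709]
tool_rot: [0.707, 0.707, 0.0, 0.0]
force: [0.9, 0.2, -1.1]
finger_gap: 0.331
t: 16.1
tcp_pos: [0.4436, 0.1067, 0.1703]
tool_rot: [0.707, 0.707, -0.0, 0.0]
force: [-0.3, 0.0, -0.3]
finger_gap: 0.329
t 16.15 tcp [0.4436 0.1067 0.1703] yaw 89.98 tilt 0.01 gap 0.331 F [ 0.3  0.1 -0.3]
offset [ 0.3  0.4 60.8] turn -0.0
```

View pics/w10.png

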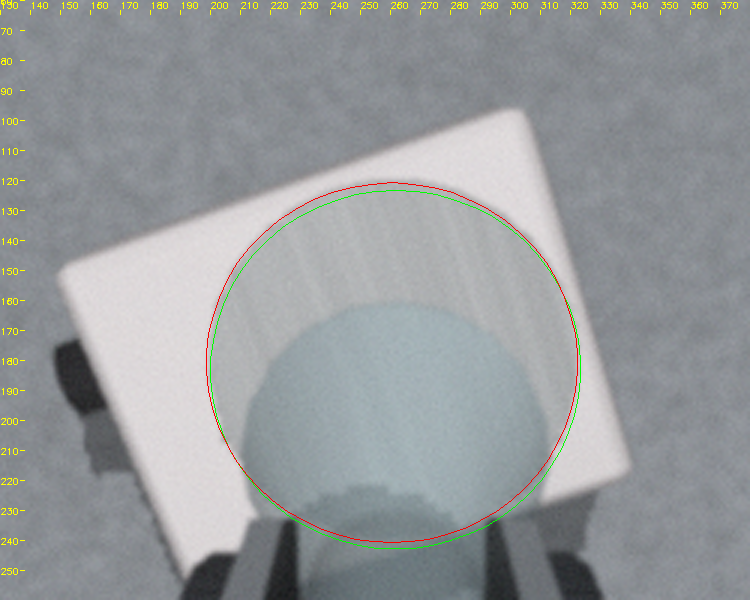

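The wrist-corrected circle (red) fits the plate. Lowering.

```bash
python3 -m crank '[{"grip":1,"offset":[0.4,0.5,10],"angular":[0,0,0]},{"grip":1,"offset":[0.4,0.5,25],"angular":[0,0,0]},{"grip":1,"offset":[0.4,0.5,40],"angular":[0,0,0]},{"grip":1,"offset":[0.4,0.5,50],"angular":[0,0,0]},{"grip":1,"offset":[0.4,0.5,56],"angular":[0,0,0]},{"grip":1,"offset":[0.4,0.5,59],"angular":[0,0,0]},{"grip":1,"offset":[0.4,0.5,60],"angular":[0,0,0]},{"grip":1,"offset":[0.4,0.5,60],"angular":[0,0,0]},{"grip":1,"offset":[0.4,0.5,60],"angular":[0,0,0]}]' 35
python3 - <<'E'
from h import *
off(.444,.107,.1093,90)
E
```

```text
t: 17.05
tcp_pos: [0.4443, 0.1078, 0.1107]
tool_rot: [0.707, 0.707, 0.0, 0.0]
force: [-0.3, 1.3, -0.5]
finger_gap: 0.333
t 17.05 tcp [0.4443 0.1078 0.1107] yaw 90.05 tilt 0.06 gap 0.333 F [-0.3  1.3 -0.5]
offset [-0.8 -0.3  1.4] turn 0.0
```

```bash
python3 -m crank '[{"grip":1,"offset":[-0.5,0,0.7],"angular":[0,0,0]},{"grip":1,"offset":[-0.5,0,1.4],"angular":[0,0,0]},{"grip":1,"offset":[-0.5,0,1.8],"angular":[0,0,0]},{"grip":1,"offset":[-0.5,0,1.8],"angular":[0,0,0]}]' 35
python3 - <<'E'
from h import *
off(.444,.107,.1093,90)
c=vision.snapshot("scene");crop(c,"c11",190,100,100,100,5)
E
```

```text
t: 17.45
tcp_pos: [0.4447, 0.1072, 0.109]
tool_rot: [0.707, 0.707, 0.001, 0.001]
force: [0.7, 0.1, 5.0]
finger_gap: 0.331
t 17.45 tcp [0.4447 0.1072 0.109 ] yaw 90.04 tilt 0.11 gap 0.331 F [0.7 0.1 5. ]
offset [-0.2 -0.7 -0.3] turn 0.0
```

View pics/c11.png

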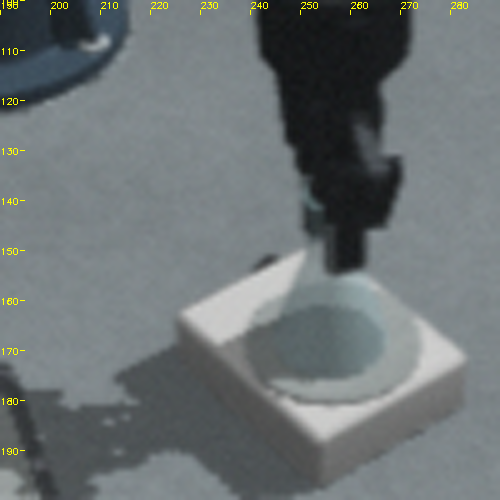

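The plate carries it (5 N contact). Releasing and rising.

```bash
python3 -m crank '[{"grip":1,"offset":[0,0,-0.5],"angular":[0,0,0]},{"grip":0.6,"offset":[0,0,-0.5],"angular":[0,0,0]},{"grip":0.4,"offset":[0,0,-0.5],"angular":[0,0,0]},{"grip":0.2,"offset":[0,0,-0.5],"angular":[0,0,0]},{"grip":0,"offset":[0,0,-0.5],"angular":[0,0,0]},{"grip":0,"offset":[0,0,-0.5],"angular":[0,0,0]},{"grip":0,"offset":[0,0,-20],"angular":[0,0,0]},{"grip":0,"offset":[0,0,-55],"angular":[0,0,0]},{"grip":0,"offset":[0,0,-85],"angular":[0,0,0]},{"grip":0,"offset":[0,0,-95],"angular":[0,0,0]}]' 35
python3 -m crank '[{"grip":0,"offset":[20,20,0],"angular":[0,0,0]},{"grip":0,"offset":[50,50,0],"angular":[0,0,0]},{"grip":0,"offset":[80,79,0],"angular":[0,0,0]},{"grip":0,"offset":[110,108,0],"angular":[0,0,0]},{"grip":0,"offset":[140,137,0],"angular":[0,0,0]},{"grip":0,"offset":[170,166,0],"angular":[0,0,0]},{"grip":0,"offset":[190,185,0],"angular":[0,0,0]},{"grip":0,"offset":[197,191,0],"angular":[0,0,0]},{"grip":0,"offset":[197,191,0],"angular":[0,0,0]},{"grip":0,"offset":[197,191,0],"angular":[0,0,0]}]' 35
python3 - <<'E'
from h import *
s=vision.snapshot("top");w=vision.snapshot("wrist"); 
off(.635,.305,.029,90)
crop(w,"w12",130,60,250,200,3,[(circ(.6374,.2983,.012,.05),(0,255,0)),(circ(.6358,.3036,.062,.028),(0,0,255))])
crop(s,"s12",190,210,150,75,5,[(circ(.4452,.1046,.045,.05),(0,255,0)),(circ(.4452,.1046,.155,.0115),(0,0,255)),(circ(.4452,.1046,.045,.032),(255,255,0))])
E
```

```text
t: 18.5
tcp_pos: [0.4455, 0.1073, 0.206]
tool_rot: [0.707, 0.707, 0.002, 0.002]
force: [-0.6, 0.5, 0.9]
finger_gap: 1.0
t: 19.5
tcp_pos: [0.6334, 0.3034, 0.2025]
tool_rot: [0.707, 0.707, -0.002, -0.001]
force: [1.0, -0.2, -0.1]
finger_gap: 1.0
t 19.6 tcp [0.6336 0.3032 0.2033] yaw 89.99 tilt 0.12 gap 1.001 F [-1.2  0.  -0.8]
offset [  2.    1.7 174.2] turn -0.0
```

View pics/w12.png

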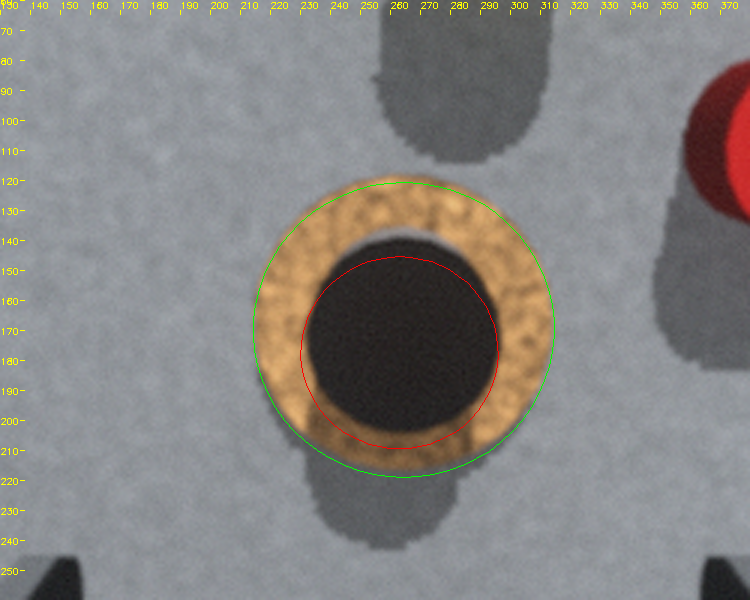

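View pics/s12.png

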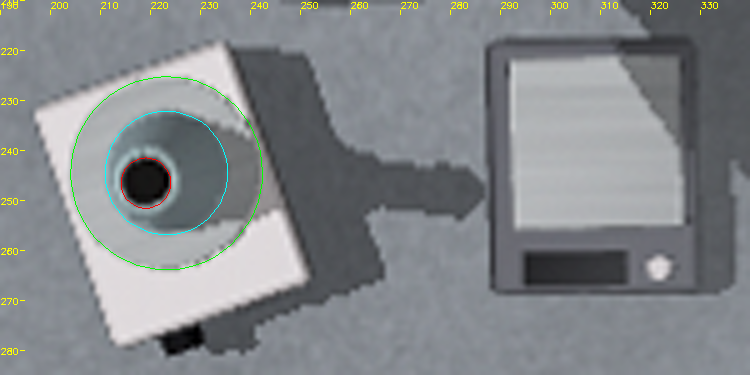

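The flask is centred on the plate (top-view overlay matches the stopper). For the jar, the lid in the wrist view (264.2,171.5) is about 5 mm to +y of the prediction, more than the mat's 2 mm. I'll measure again.

```bash
python3 - <<'E'
from h import *
s=vision.snapshot("top");w=vision.snapshot("wrist")
off(.635,.305,.029,90)
cv2.imwrite("pics/j1.png",np.hstack([cv2.resize(s["pixels"][150:200,120:180,::-1],None,fx=7,fy=7,interpolation=2),cv2.resize(w["pixels"][95:165,220:310,::-1][:50,:54],None,fx=7,fy=7,interpolation=2)]))
for n,i,(a,b,c,d) in (("top",s,(150,200,120,180)),("wrist",w,(90,220,200,330))):
    g=i["pixels"].max(2)[a:b,c:d]
    m=(g<55).astype(np.uint8)
    k,l,st,ce=cv2.connectedComponentsWithStats(m); j=1+st[1:,4].argmax()
    print(n,st[j]+[c,a,0,0,0],ce[j]+[c,a])
    p=ce[j]+[c,a]
    for z in (.046,.054,.062): print(z,back(i,p,z)[0].round(4))
    print(-i["R"].T@i["t"])
crop(s,"j1",120,145,75,60,10); 
E
```

```text
t 19.7 tcp [0.6341 0.3033 0.2037] yaw 89.99 tilt 0.04 gap 0.999 F [-0.1 -0.5  0. ]
offset [  1.7   1.  174.7] turn -0.0
top [136 162  22  21 354] [146.24293785 171.99152542]
0.046 [0.6387 0.3081 0.046 ]
0.054 [0.6374 0.3056 0.054 ]
0.062 [0.6361 0.3032 0.062 ]
[0.48391908 0.02224461 0.99413721]
wrist [ 233  140   62   64 3096] [263.20155039 171.51421189]
0.046 [0.637  0.3056 0.046 ]
0.054 [0.6369 0.3074 0.054 ]
0.062 [0.6369 0.3092 0.062 ]
[0.63468997 0.37213268 0.34731489]
```

View pics/j1.png

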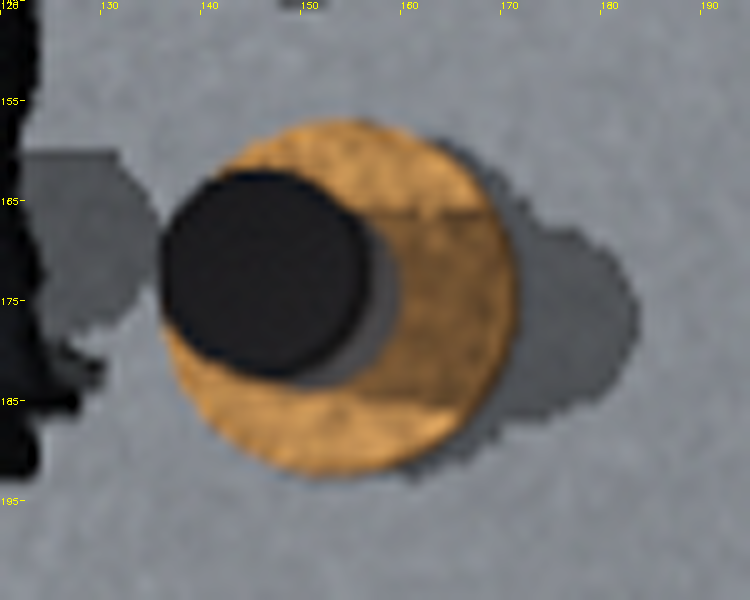

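The two views agree within the usual 2 mm bias if the lid top is at about z=0.054, which puts the jar at about (0.637, 0.3065). In the crop, the body under the dark lid shows as pale grey, and its neighbours are red and yellow, so this is the right jar. Descending.

```bash
python3 -m crank '[{"grip":0,"offset":[3,2.5,25],"angular":[0,0,0]},{"grip":0,"offset":[3,2.5,65],"angular":[0,0,0]},{"grip":0,"offset":[3,2.5,105],"angular":[0,0,0]},{"grip":0,"offset":[3,2.5,140],"angular":[0,0,0]},{"grip":0,"offset":[3,2.5,160],"angular":[0,0,0]},{"grip":0,"offset":[3,2.5,172],"angular":[0,0,0]},{"grip":0,"offset":[3,2.5,176],"angular":[0,0,0]},{"grip":0,"offset":[3,2.5,176],"angular":[0,0,0]},{"grip":0,"offset":[3,2.5,176],"angular":[0,0,0]}]' 35
python3 - <<'E'
from h import *
off(.637,.3065,.026,90)
w=vision.snapshot("wrist"); cv2.imwrite("pics/w13.png",w["pixels"][:,:,::-1])
c=vision.snapshot("scene");crop(c,"c13",310,150,120,100,5)
E
```

```text
t: 20.6
tcp_pos: [0.6384, 0.3076, 0.0292]
tool_rot: [0.707, 0.707, 0.001, 0.001]
force: [-0.2, 0.9, -0.2]
finger_gap: 1.0
t 20.6 tcp [0.6384 0.3076 0.0292] yaw 90.03 tilt 0.17 gap 1.0 F [-0.2  0.9 -0.2]
offset [-1.1 -1.4  3.2] turn 0.0
```

View pics/w13.png

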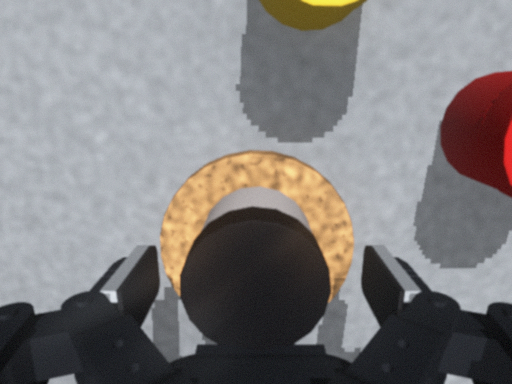

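View pics/c13.png

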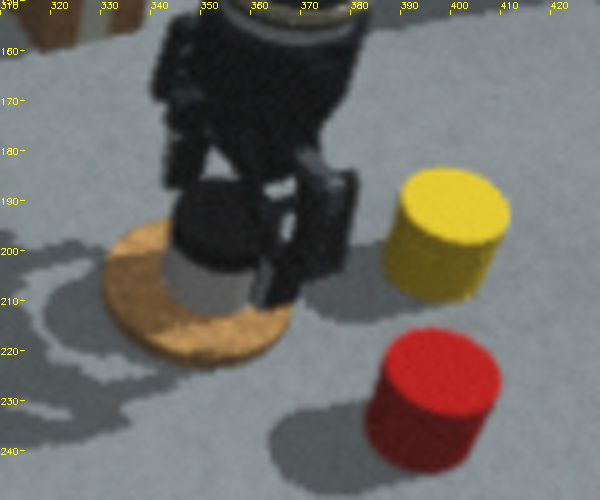

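```bash
python3 -m crank '[{"grip":0,"offset":[0,-1,2],"angular":[0,0,0]},{"grip":0.15,"offset":[0,-1,2.5],"angular":[0,0,0]},{"grip":0.25,"offset":[0,-1,2.5],"angular":[0,0,0]},{"grip":0.3,"offset":[0,-1,2.5],"angular":[0,0,0]},{"grip":0.3,"offset":[0,-1,2.5],"angular":[0,0,0]},{"grip":1,"offset":[0,-1,2.5],"angular":[0,0,0]},{"grip":1,"offset":[0,-1,2.5],"angular":[0,0,0]},{"grip":1,"offset":[0,-1,2.5],"angular":[0,0,0]},{"grip":1,"offset":[0,-1,2.5],"angular":[0,0,0]},{"grip":1,"offset":[0,-1,2.5],"angular":[0,0,0]}]' 40
python3 - <<'E'
from h import *
off(.637,.3065,.026,90)
w=vision.snapshot("wrist"); cv2.imwrite("pics/w14.png",w["pixels"][:,:,::-1])
c=vision.snapshot("scene");crop(c,"c14",310,150,120,100,5)
E
```

```text
t: 21.7
tcp_pos: [0.6366, 0.3075, 0.0252]
tool_rot: [0.707, 0.707, 0.0, 0.0]
force: [1.1, 1.1, 2.3]
finger_gap: 0.641
t 21.7 tcp [0.6366 0.3075 0.0252] yaw 90.04 tilt 0.04 gap 0.641 F [1.1 1.1 2.3]
offset [-1.   0.4 -0.8] turn 0.0
```

View pics/w14.png

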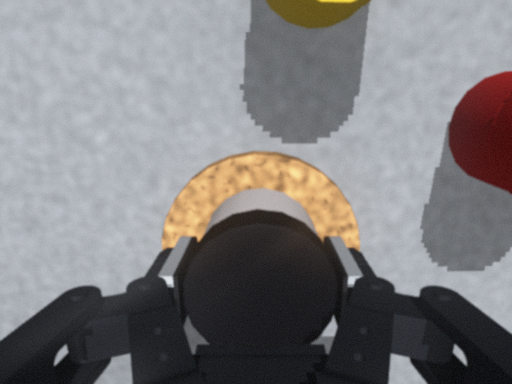

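View pics/c14.png

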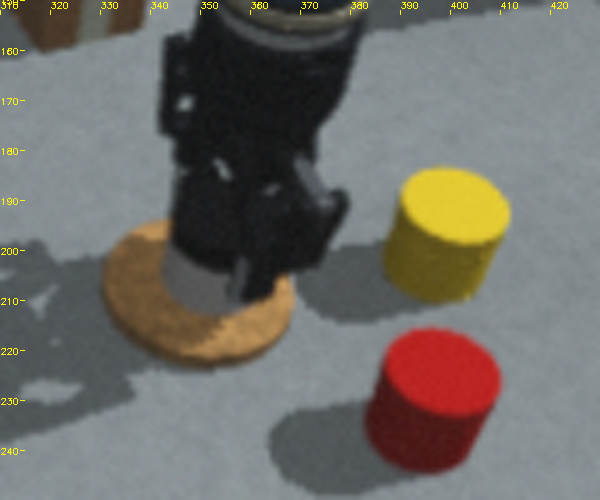

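The jar is held by the lid (54.5 mm opening). Lifting and carrying it to the balance.

```bash
python3 -m crank '[{"grip":1,"offset":[0,0,-5],"angular":[0,0,0]},{"grip":1,"offset":[0,0,-18],"angular":[0,0,0]},{"grip":1,"offset":[0,0,-40],"angular":[0,0,0]},{"grip":1,"offset":[0,0,-65],"angular":[0,0,0]},{"grip":1,"offset":[0,0,-92],"angular":[0,0,0]},{"grip":1,"offset":[0,0,-120],"angular":[0,0,0]},{"grip":1,"offset":[-5,-2,-142],"angular":[0,0,0]},{"grip":1,"offset":[-20,-8,-156],"angular":[0,0,0]},{"grip":1,"offset":[-45,-19,-162],"angular":[0,0,0]},{"grip":1,"offset":[-70,-30,-162],"angular":[0,0,0]}]' 40
python3 -m crank '[{"grip":1,"offset":[-30,-12,0],"angular":[0,0,0]},{"grip":1,"offset":[-60,-25,0],"angular":[0,0,0]},{"grip":1,"offset":[-90,-38,0],"angular":[0,0,0]},{"grip":1,"offset":[-120,-50,0],"angular":[0,0,0]},{"grip":1,"offset":[-150,-63,0],"angular":[0,0,0]},{"grip":1,"offset":[-180,-75,0],"angular":[0,0,0]},{"grip":1,"offset":[-210,-88,0],"angular":[0,0,0]},{"grip":1,"offset":[-240,-101,0],"angular":[0,0,0]},{"grip":1,"offset":[-268,-112,0],"angular":[0,0,0]},{"grip":1,"offset":[-295,-124,0],"angular":[0,0,0]}]' 40
python3 -c "
from h import *
off(.4567,-.1197,.187,90)"
```

```text
t: 22.8
tcp_pos: [0.6065, 0.2371, 0.1892]
tool_rot: [0.706, 0.708, 0.001, 0.001]
force: [-0.2, -1.2, -1.9]
finger_gap: 0.648
t: 23.8
tcp_pos: [0.4819, -0.0589, 0.1878]
tool_rot: [0.707, 0.707, 0.0, 0.0]
force: [0.8, -0.7, -1.6]
finger_gap: 0.642
t 23.8 tcp [ 0.4819 -0.0589  0.1878] yaw 90.03 tilt 0.05 gap 0.642 F [ 0.8 -0.7 -1.6]
offset [-60.8 -25.3   0.8] turn 0.0
```

```bash
python3 -m crank '[{"grip":1,"offset":[-22,-9,0],"angular":[0,0,0]},{"grip":1,"offset":[-40,-17,0],"angular":[0,0,0]},{"grip":1,"offset":[-53,-22,0],"angular":[0,0,0]},{"grip":1,"offset":[-60,-25,0],"angular":[0,0,0]},{"grip":1,"offset":[-61,-25,0],"angular":[0,0,0]},{"grip":1,"offset":[-61,-25,0],"angular":[0,0,0]},{"grip":1,"offset":[-61,-25,0],"angular":[0,0,0]}]' 40
python3 - <<'E'
from h import *
w=vision.snapshot("wrist"); s=vision.snapshot("top")
off(.4567,-.1197,.0455,90)
crop(w,"w15",130,60,250,200,3,[(rect(.4567,-.1197,.032,-.045,.045,-.045,.045,0),(0,255,0))])
E
```

```text
t: 24.5
tcp_pos: [0.4577, -0.1181, 0.1871]
tool_rot: [0.707, 0.708, 0.0, -0.0]
force: [0.4, 0.1, -1.6]
finger_gap: 0.639
t 24.6 tcp [ 0.4577 -0.1181  0.187 ] yaw 90.1 tilt 0.01 gap 0.645 F [-0.3  0.2 -1.6]
offset [ -1.6  -1.  141.5] turn 0.1
```

View pics/w15.png

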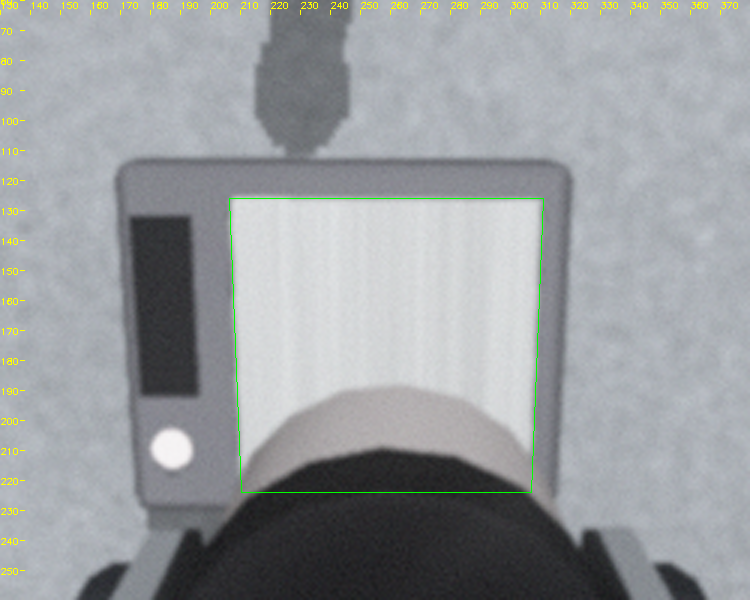

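```bash
python3 - <<'E'
from h import *
w=vision.snapshot("wrist")
p=back(w,(261.3,188.0),.1738)[0]; print(p, "jar centre y rel tcp", p[1]-.027-manip.sense()["tcp_pos"][1])
E
```

```text
[ 0.45880627 -0.09182058  0.1738    ] jar centre y rel tcp -0.0006489317579447262
```

Jar is centred in the hand within 1 mm, so I'm lowering it onto the pan.

```bash
python3 -m crank '[{"grip":1,"offset":[-1,-1,12],"angular":[0,0,0]},{"grip":1,"offset":[-1,-1,35],"angular":[0,0,0]},{"grip":1,"offset":[-1,-1,62],"angular":[0,0,0]},{"grip":1,"offset":[-1,-1,88],"angular":[0,0,0]},{"grip":1,"offset":[-1,-1,110],"angular":[0,0,0]},{"grip":1,"offset":[-1,-1,126],"angular":[0,0,0]},{"grip":1,"offset":[-1,-1,135],"angular":[0,0,0]},{"grip":1,"offset":[-1,-1,139],"angular":[0,0,0]},{"grip":1,"offset":[-1,-1,139],"angular":[0,0,0]},{"grip":1,"offset":[-1,-1,139],"angular":[0,0,0]}]' 40
python3 -m crank '[{"grip":1,"offset":[0,0,0.5],"angular":[0,0,0]},{"grip":1,"offset":[0,0,1],"angular":[0,0,0]},{"grip":1,"offset":[0,0,1],"angular":[0,0,0]}]' 40
python3 -c "
from h import *
off(.4567,-.1195,.0452,90)"
```

```text
t: 25.65
tcp_pos: [0.4571, -0.1199, 0.0486]
tool_rot: [0.707, 0.707, 0.0, 0.001]
force: [-0.2, 0.3, -2.1]
finger_gap: 0.644
t: 25.95
tcp_pos: [0.4568, -0.1199, 0.0474]
tool_rot: [0.707, 0.707, 0.0, 0.0]
force: [-0.8, 0.0, -1.6]
finger_gap: 0.647
t 25.95 tcp [ 0.4568 -0.1199  0.0474] yaw 90.04 tilt 0.05 gap 0.647 F [-0.8  0.  -1.6]
offset [ 0.4 -0.1  2.2] turn 0.0
```

```bash
python3 -m crank '[{"grip":1,"offset":[0,0,0.8],"angular":[0,0,0]},{"grip":1,"offset":[0,0,1.6],"angular":[0,0,0]},{"grip":1,"offset":[0,0,2.2],"angular":[0,0,0]},{"grip":1,"offset":[0,0,2.2],"angular":[0,0,0]}]' 40
```

```text
t: 26.35
tcp_pos: [0.4566, -0.1198, 0.0452]
tool_rot: [0.707, 0.707, 0.0, 0.0]
force: [-1.3, 1.3, 2.4]
finger_gap: 0.644
```

```bash
python3 -m crank '[{"grip":0.35,"offset":[0,0,0],"angular":[0,0,0]},{"grip":0.3,"offset":[0,0,0],"angular":[0,0,0]},{"grip":0.15,"offset":[0,0,0],"angular":[0,0,0]},{"grip":0,"offset":[0,0,0],"angular":[0,0,0]},{"grip":0,"offset":[0,0,0],"angular":[0,0,0]},{"grip":0,"offset":[0,0,-15],"angular":[0,0,0]},{"grip":0,"offset":[0,0,-45],"angular":[0,0,0]},{"grip":0,"offset":[0,0,-90],"angular":[0,0,0]},{"grip":0,"offset":[0,0,-135],"angular":[0,0,0]},{"grip":0,"offset":[0,0,-155],"angular":[0,0,0]}]' 40
python3 -m crank '[{"grip":0,"offset":[-20,20,0],"angular":[0,0,0]},{"grip":0,"offset":[-50,50,0],"angular":[0,0,0]},{"grip":0,"offset":[-80,80,0],"angular":[0,0,0]},{"grip":0,"offset":[-110,110,0],"angular":[0,0,0]},{"grip":0,"offset":[-140,140,0],"angular":[0,0,0]},{"grip":0,"offset":[-163,163,0],"angular":[0,0,0]},{"grip":0,"offset":[-174,175,0],"angular":[0,0,0]},{"grip":0,"offset":[-175,176,0],"angular":[0,0,0]},{"grip":0,"offset":[-175,176,0],"angular":[0,0,0]},{"grip":0,"offset":[-175,176,0],"angular":[0,0,0]}]' 40
python3 - <<'E'
from h import *
w=vision.snapshot("wrist");s=vision.snapshot("top")
off(.6329,-.2952,.103,90)
crop(w,"w16",150,80,200,180,3,[(circ(.6329,-.2952,.134,.016),(0,0,255))])
P=(.4577,-.1222)
crop(s,"s16",280,200,75,65,8,[(rect(*P,.032,-.045,.045,-.045,.045,0),(0,255,0)),(circ(*P,.082,.028),(0,0,255)),(circ(*P,.032,.027),(255,255,0))])
E
```

```text
t: 27.35
tcp_pos: [0.4581, -0.1205, 0.2034]
tool_rot: [0.707, 0.707, 0.001, 0.003]
force: [0.4, -0.8, -0.8]
finger_gap: 0.998
t: 28.35
tcp_pos: [0.6316, -0.2934, 0.1995]
tool_rot: [0.707, 0.708, -0.0, -0.001]
force: [-0.6, 0.1, 0.2]
finger_gap: 0.996
t 28.45 tcp [ 0.6319 -0.2935  0.1999] yaw 90.07 tilt 0.06 gap 1.0 F [-0.3  0.6  0.2]
offset [-1.7  1.1 96.9] turn 0.1
```

View pics/w16.png

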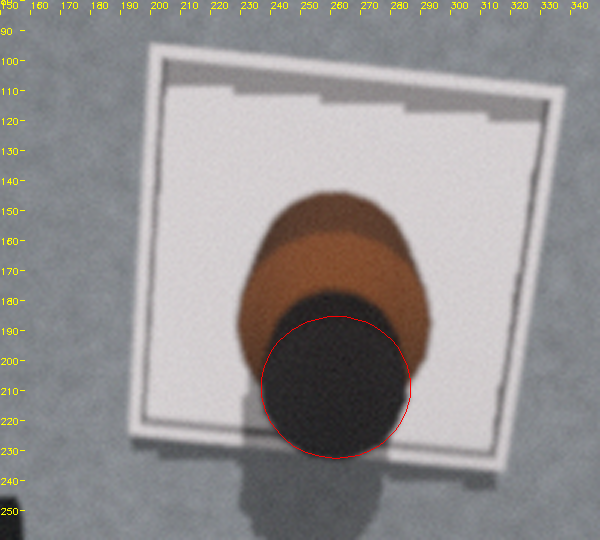

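View pics/s16.png

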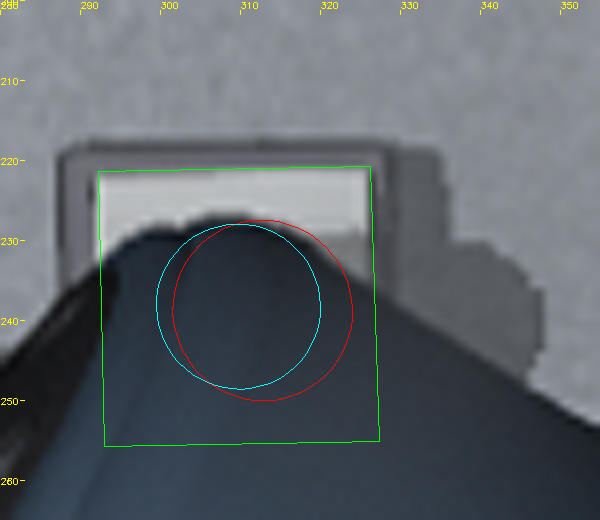

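The bottle is where I left it (cap at (261,209)). The arm hides the jar, so I'll check that later. Gripping the bottle.

```bash
python3 -m crank '[{"grip":0,"offset":[-1.5,1,25],"angular":[0,0,0]},{"grip":0,"offset":[-1.5,1,55],"angular":[0,0,0]},{"grip":0,"offset":[-1.5,1,78],"angular":[0,0,0]},{"grip":0,"offset":[-1.5,1,92],"angular":[0,0,0]},{"grip":0,"offset":[-1.5,1,96],"angular":[0,0,0]},{"grip":0,"offset":[-1.5,1,96],"angular":[0,0,0]},{"grip":0.4,"offset":[-1.5,1,96],"angular":[0,0,0]},{"grip":0.5,"offset":[-1.5,1,96],"angular":[0,0,0]},{"grip":0.55,"offset":[-1.5,1,96],"angular":[0,0,0]},{"grip":0.6,"offset":[-1.5,1,96],"angular":[0,0,0]}]' 40; python3 -m crank '[{"grip":1,"offset":[0,0,0],"angular":[0,0,0]},{"grip":1,"offset":[0,0,0],"angular":[0,0,0]},{"grip":1,"offset":[0,0,0],"angular":[0,0,0]},{"grip":1,"offset":[0,0,0],"angular":[0,0,0]},{"grip":1,"offset":[0,0,0],"angular":[0,0,0]}]' 40
```

```text
t: 29.45
tcp_pos: [0.6339, -0.2963, 0.1046]
tool_rot: [0.707, 0.707, 0.0, 0.0]
force: [-0.2, 0.0, 0.1]
finger_gap: 0.403
t: 29.95
tcp_pos: [0.6336, -0.2964, 0.1046]
tool_rot: [0.707, 0.707, -0.0, 0.0]
force: [-1.4, 1.1, 6.5]
finger_gap: 0.36
```

```bash
python3 -m crank '[{"grip":1,"offset":[0,0,-5],"angular":[0,0,0]},{"grip":1,"offset":[0,0,-18],"angular":[0,0,0]},{"grip":1,"offset":[0,0,-38],"angular":[0,0,0]},{"grip":1,"offset":[0,0,-62],"angular":[0,0,0]},{"grip":1,"offset":[0,0,-84],"angular":[0,0,0]},{"grip":1,"offset":[5,0,-98],"angular":[0,0,0]},{"grip":1,"offset":[20,0,-105],"angular":[0,0,0]},{"grip":1,"offset":[42,0,-108],"angular":[0,0,0]},{"grip":1,"offset":[68,0,-108],"angular":[0,0,0]},{"grip":1,"offset":[96,0,-108],"angular":[0,0,0]}]' 40
python3 -m crank '[{"grip":1,"offset":[28,0,0],"angular":[0,0,0]},{"grip":1,"offset":[56,0,0],"angular":[0,0,0]},{"grip":1,"offset":[84,0,0],"angular":[0,0,0]},{"grip":1,"offset":[112,0,0],"angular":[0,0,0]},{"grip":1,"offset":[140,0,0],"angular":[0,0,0]},{"grip":1,"offset":[168,0,0],"angular":[0,0,0]},{"grip":1,"offset":[196,1,0],"angular":[0,0,0]},{"grip":1,"offset":[224,1,0],"angular":[0,0,0]},{"grip":1,"offset":[252,2,0],"angular":[0,0,0]},{"grip":1,"offset":[280,2,0],"angular":[0,0,0]}]' 40
python3 -c "
from h import *
off(.6368,.3002,.214,90)"
```

```text
t: 30.95
tcp_pos: [0.6325, -0.1969, 0.2106]
tool_rot: [0.707, 0.707, -0.0, -0.002]
force: [0.6, 0.0, -0.9]
finger_gap: 0.359
t: 31.95
tcp_pos: [0.6333, 0.0832, 0.2105]
tool_rot: [0.706, 0.708, -0.001, -0.002]
force: [0.1, -0.2, -1.1]
finger_gap: 0.36
t 31.95 tcp [0.6333 0.0832 0.2105] yaw 90.12 tilt 0.21 gap 0.36 F [ 0.1 -0.2 -1.1]
offset [217.    4.   -3.4] turn 0.1
```

```bash
python3 -m crank '[{"grip":1,"offset":[28,0,0],"angular":[0,0,0]},{"grip":1,"offset":[56,1,0],"angular":[0,0,0]},{"grip":1,"offset":[84,1,0],"angular":[0,0,0]},{"grip":1,"offset":[112,2,0],"angular":[0,0,0]},{"grip":1,"offset":[140,2,0],"angular":[0,0,0]},{"grip":1,"offset":[168,3,0],"angular":[0,0,0]},{"grip":1,"offset":[192,3,0],"angular":[0,0,0]},{"grip":1,"offset":[208,3,0],"angular":[0,0,0]},{"grip":1,"offset":[215,3,0],"angular":[0,0,0]},{"grip":1,"offset":[216,3,0],"angular":[0,0,0]}]' 40
python3 -m crank '[{"grip":1,"offset":[0,0,0],"angular":[0,0,0]},{"grip":1,"offset":[0,0,0],"angular":[0,0,0]}]' 40
python3 - <<'E'
from h import *
w=vision.snapshot("wrist");s=vision.snapshot("top")
off(.6368,.3002,.113,90)
crop(w,"w17",130,60,250,200,3,[(circ(.6370,.3003,.012,.05),(0,255,0))])
P=(.4577,-.1222)
crop(s,"s17",280,200,75,65,8,[(rect(*P,.032,-.045,.045,-.045,.045,0),(0,255,0)),(circ(*P,.082,.028),(0,0,255)),(circ(*P,.032,.027),(255,255,0))])
E
```

```text
t: 32.95
tcp_pos: [0.6372, 0.2969, 0.2111]
tool_rot: [0.706, 0.708, -0.001, -0.0]
force: [-0.3, -1.0, -1.8]
finger_gap: 0.363
t: 33.15
tcp_pos: [0.6384, 0.2947, 0.2118]
tool_rot: [0.707, 0.707, -0.0, 0.0]
force: [-0.6, -0.4, -2.0]
finger_gap: 0.362
t 33.25 tcp [0.6385 0.2947 0.2119] yaw 89.95 tilt 0.02 gap 0.36 F [ 0.5  0.7 -2. ]
offset [ 5.6 -1.7 98.9] turn -0.0
```

View pics/w17.png

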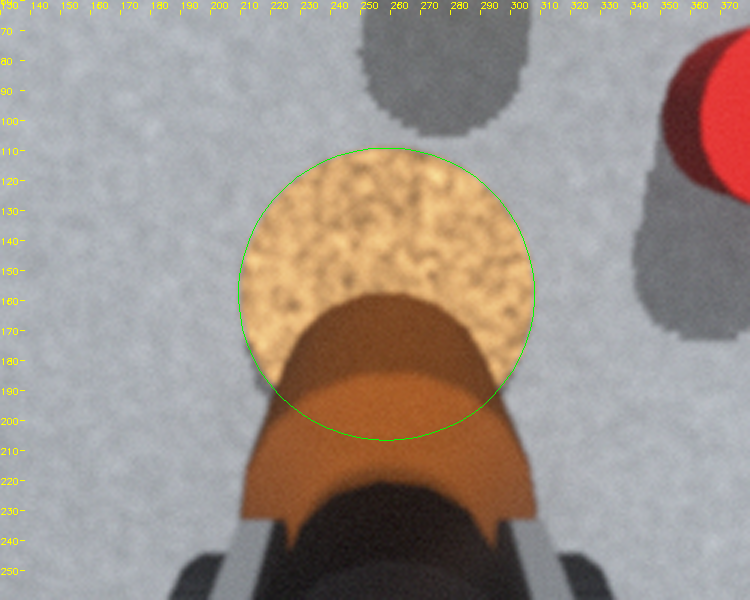

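View pics/s17.png

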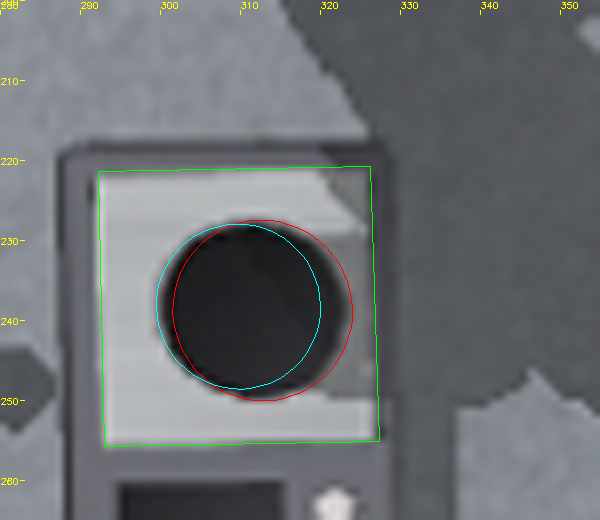

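The mat circle fits. The jar sits within about 2–3 mm of the pan's centre. Lowering the bottle.

```bash
python3 -m crank '[{"grip":1,"offset":[2,-1,6],"angular":[0,0,0]},{"grip":1,"offset":[5.5,-1.7,20],"angular":[0,0,0]},{"grip":1,"offset":[5.5,-1.7,40],"angular":[0,0,0]},{"grip":1,"offset":[5.5,-1.7,60],"angular":[0,0,0]},{"grip":1,"offset":[5.5,-1.7,77],"angular":[0,0,0]},{"grip":1,"offset":[5.5,-1.7,88],"angular":[0,0,0]},{"grip":1,"offset":[5.5,-1.7,94],"angular":[0,0,0]},{"grip":1,"offset":[5.5,-1.7,96],"angular":[0,0,0]},{"grip":1,"offset":[5.5,-1.7,96],"angular":[0,0,0]},{"grip":1,"offset":[5.5,-1.7,96],"angular":[0,0,0]}]' 40
python3 -c "
from h import *
off(.6368,.3002,.1126,90)"
```

```text
t: 34.25
tcp_pos: [0.6372, 0.3016, 0.1168]
tool_rot: [0.707, 0.707, 0.001, 0.0]
force: [-0.4, -0.1, -2.1]
finger_gap: 0.364
t 34.25 tcp [0.6372 0.3016 0.1168] yaw 90.04 tilt 0.11 gap 0.364 F [-0.4 -0.1 -2.1]
offset [-1.4 -0.5  4.2] turn 0.0
```

```bash
python3 -m crank '[{"grip":1,"offset":[-1,-0.3,1.5],"angular":[0,0,0]},{"grip":1,"offset":[-1,-0.3,3],"angular":[0,0,0]},{"grip":1,"offset":[-1,-0.3,4],"angular":[0,0,0]},{"grip":1,"offset":[-1,-0.3,4],"angular":[0,0,0]}]' 40
python3 -c "
from h import *
off(.6368,.3002,.1126,90)"
```

```text
t: 34.65
tcp_pos: [0.6364, 0.3004, 0.1126]
tool_rot: [0.707, 0.707, 0.0, 0.0]
force: [-1.3, -1.1, 1.1]
finger_gap: 0.362
t 34.65 tcp [0.6364 0.3004 0.1126] yaw 90.04 tilt 0.04 gap 0.362 F [-1.3 -1.1  1.1]
offset [-0.2  0.4  0. ] turn 0.0
```

Contact. Releasing, rising and moving clear.

```bash
python3 -m crank '[{"grip":0.6,"offset":[0,0,0],"angular":[0,0,0]},{"grip":0.5,"offset":[0,0,0],"angular":[0,0,0]},{"grip":0.3,"offset":[0,0,0],"angular":[0,0,0]},{"grip":0.1,"offset":[0,0,0],"angular":[0,0,0]},{"grip":0,"offset":[0,0,0],"angular":[0,0,0]},{"grip":0,"offset":[0,0,0],"angular":[0,0,0]},{"grip":0,"offset":[0,0,-20],"angular":[0,0,0]},{"grip":0,"offset":[0,0,-55],"angular":[0,0,0]},{"grip":0,"offset":[0,0,-95],"angular":[0,0,0]},{"grip":0,"offset":[0,0,-115],"angular":[0,0,0]}]' 40
python3 -m crank '[{"grip":0,"offset":[-25,0,0],"angular":[0,0,0]},{"grip":0,"offset":[-60,0,0],"angular":[0,0,0]},{"grip":0,"offset":[-100,0,0],"angular":[0,0,0]},{"grip":0,"offset":[-140,0,0],"angular":[0,0,0]},{"grip":0,"offset":[-180,0,0],"angular":[0,0,0]},{"grip":0,"offset":[-215,0,0],"angular":[0,0,0]},{"grip":0,"offset":[-240,0,0],"angular":[0,0,0]},{"grip":0,"offset":[-250,0,0],"angular":[0,0,0]},{"grip":0,"offset":[-250,0,0],"angular":[0,0,0]},{"grip":0,"offset":[-250,0,0],"angular":[0,0,0]}]' 40
python3 - <<'E'
from h import *
off(.6,0,.2,90)
s=vision.snapshot("top");c=vision.snapshot("scene")
cv2.imwrite("pics/sc18.png",cv2.resize(c["pixels"][:,:,::-1],(800,600),interpolation=2))
M=(.6374,.2983)
crop(s,"s18",90,110,110,100,6,[(circ(*M,.012,.05),(0,255,0)),(circ(*M,.142,.016),(0,0,255)),(circ(*M,.012,.026),(255,255,0))])
E
```

```text
t: 35.65
tcp_pos: [0.638, 0.3009, 0.2309]
tool_rot: [0.707, 0.707, 0.003, 0.001]
force: [0.7, 0.3, 0.3]
finger_gap: 1.0
t: 36.65
tcp_pos: [0.6364, 0.0513, 0.2268]
tool_rot: [0.707, 0.707, 0.0, -0.0]
force: [-0.5, -0.2, 1.2]
finger_gap: 1.0
t 36.65 tcp [0.6364 0.0513 0.2268] yaw 90.06 tilt 0.05 gap 1.0 F [-0.5 -0.2  1.2]
offset [-51.3 -36.5  26.8] turn 0.1
```

View pics/s18.png

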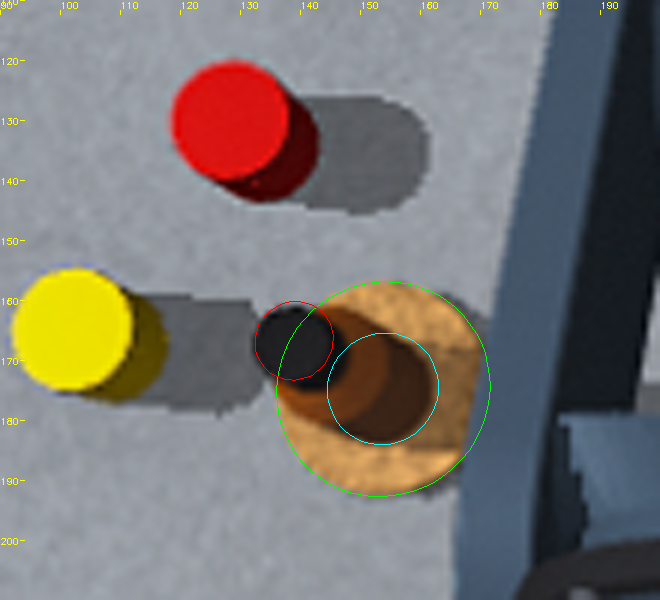

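View pics/sc18.png

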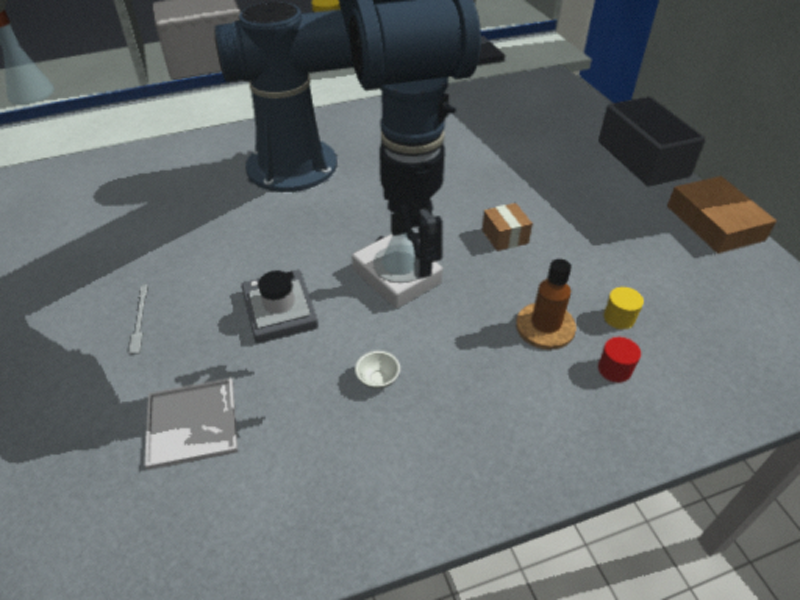

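Bottle is upright and central on the mat (base within about 2 mm), and the bystanders look unmoved. I'll move the arm aside for a final check of the flask and jar.

```bash
python3 -m crank '[{"grip":0,"offset":[-30,0,-5],"angular":[0,0,0]},{"grip":0,"offset":[-75,0,-10],"angular":[0,0,0]},{"grip":0,"offset":[-120,0,-20],"angular":[0,0,0]},{"grip":0,"offset":[-165,0,-30],"angular":[0,0,0]},{"grip":0,"offset":[-210,0,-30],"angular":[0,0,0]},{"grip":0,"offset":[-255,0,-30],"angular":[0,0,0]},{"grip":0,"offset":[-300,0,-30],"angular":[0,0,0]},{"grip":0,"offset":[-345,0,-30],"angular":[0,0,0]},{"grip":0,"offset":[-390,-20,-30],"angular":[0,0,0]},{"grip":0,"offset":[-420,-40,-30],"angular":[0,0,0]}]' 40
python3 -m crank '[{"grip":0,"offset":[-45,-20,0],"angular":[0,0,0]},{"grip":0,"offset":[-85,-70,0],"angular":[0,0,0]},{"grip":0,"offset":[-110,-110,0],"angular":[0,0,0]},{"grip":0,"offset":[-130,-150,0],"angular":[0,0,0]},{"grip":0,"offset":[-150,-190,0],"angular":[0,0,0]},{"grip":0,"offset":[-160,-210,0],"angular":[0,0,0]},{"grip":0,"offset":[-160,-210,0],"angular":[0,0,0]},{"grip":0,"offset":[-160,-210,0],"angular":[0,0,0]}]' 40
python3 - <<'E'
from h import *
s=vision.snapshot("top")
A=(.4452,.1046);P=(.4577,-.1222)
crop(s,"s19",190,205,150,85,5,[(circ(*A,.045,.05),(0,255,0)),(circ(*A,.155,.0115),(0,0,255)),(rect(*P,.032,-.045,.045,-.045,.045,0),(0,255,0)),(circ(*P,.082,.028),(0,0,255)),(circ(*P,.074,.028),(255,0,255))])
cv2.imwrite("pics/t19.png",cv2.resize(s["pixels"][:,:,::-1],(800,600),interpolation=2))
E
```

```text
t: 37.75
tcp_pos: [0.5971, -0.3715, 0.2563]
tool_rot: [0.707, 0.708, -0.0, 0.001]
force: [0.9, 0.3, -0.4]
finger_gap: 0.999
t: 38.55
tcp_pos: [0.3878, -0.5292, 0.2568]
tool_rot: [0.707, 0.707, 0.0, 0.0]
force: [0.4, 0.8, 0.3]
finger_gap: 1.005
```

View pics/s19.png

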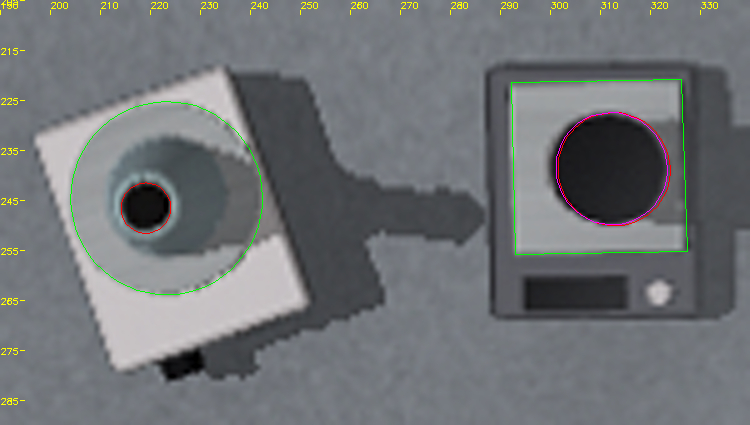

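View pics/t19.png

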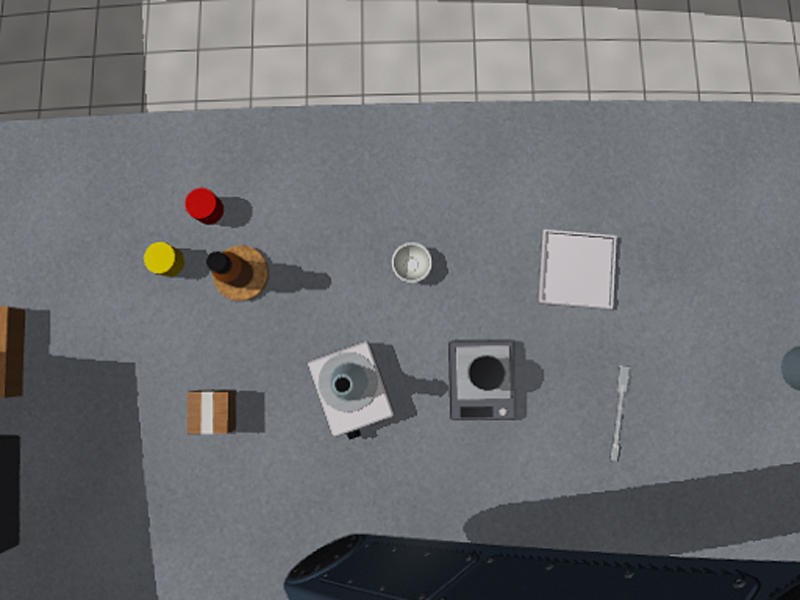

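```bash
python3 -m crank '[{"grip":0,"offset":[0,0,0],"angular":[0,0,0]},{"grip":0,"offset":[0,0,0],"angular":[0,0,0]},{"grip":0,"offset":[0,0,0],"angular":[0,0,0]}]'; python3 -c "
from station import manip
print(manip.sign_off())"
```

```text
t: 38.9
tcp_pos: [0.388, -0.5291, 0.2567]
tool_rot: [0.706, 0.708, 0.0, -0.0]
force: [0.1, -0.5, 0.0]
finger_gap: 0.999
the job is handed in; nothing more can be done
None
```

All three vessels are on their own stations and the job is handed in at 38.9 s. I parked the bottle on the tray, put the flask on the stirrer, then the jar on the balance, then the bottle on the mat.

- **Final positions:** my last top-view checks showed all three upright. The flask is centred on its plate, the jar is about 2–3 mm off the pan's centre towards +y, and the bottle is within about 2 mm of the mat's centre.
- **Everything else:** the dish, carton, spatula and the red and yellow look-alikes look unmoved. The gripper is open and clear of everything.
- **Disagreements in the checks:** the top and wrist cameras differed by about 2 mm in y throughout. Where the jar first stood, they differed by about 6 mm unless its lid is lower than the 50 mm stated, and I used a compromise that gripped well. When I first gripped the flask, the pads looked as if they were on its lip, so I regripped 4 mm lower. The opening read about 28 mm both times for a 25 mm neck, but the flask lifted without slipping.

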